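# Load the edge-sealing chuck

## Robot

A 6-joint arm with a two-finger parallel gripper is mounted at the origin on the work surface. World frame = base frame: x ahead of the robot, y to its left, z up, the work surface at z = 0. Lengths are in m, angles in degrees, forces in N, time in s.
With the tool pointing down it reaches from about 0.4 to 0.925 m from the base axis. Payload 3.4 kg.
Tool frame: the origin (TCP) lies at the very end of the fingers, on their centre line; the grasp point (between the pads) lies behind it (bot.hold_point_z is the z of the grasp point in the tool frame, in m); z points along the fingers, y is the line along which they close (so a half turn about z gives the same grasp; the last joint's range is limited). The gripper opens to 85 mm and grips with 20 to 120 N. Pads are 22 mm wide; open, the fingers measure 114 mm over their backs; the gripper's body (76 mm by 85 mm) begins 54 mm behind the grasp point. The pads swing forward as they close: fully open they stand 13 mm farther back than shut.
Start: joints at [-75.888, 17.578, 86.31, -0, 76.112, -4.211], TCP at [0.181, -0.546, 0.204] pointing down, gripper open.
Joint ranges: [-179.03, 179.03], [-60, 130.46], [8.19, 133.38], [-81.62, 261.62], [5.75, 156.47], [-153.77, 153.77]. Speed limits (degrees/s): [147.25, 147.25, 180, 180, 180, 180].

## Interface

Orientations are given as a 3x3 rotation matrix whose columns are the frame's x, y, z axes.
In Python, from cell import bot gives the robot as it stands.
- The arm moves only by the shell command python3 -m inch 'ROWS'. ROWS is JSON, a list of rows, each an object of numbers: "fingers": the closure, from -1 (fully open) to 1 (shut), so that 0 is half open; "x", "y", "z": the shift along the tool's x, y, z in m; "wx", "wy", "wz": the turn, a rotation vector about the tool's x, y, z in rad. A call has 1 to 8 rows; each row is the pose to reach, as a shift and turn from the pose commanded when the call began, along the tool's axes at that moment; what a row does not reach only later rows make up. A row lasts 1/10 s, in which the tool goes at most 50 mm and 8.59 degrees, less where a joint would pass 70% of its speed; a pose out of reach is approached as far as the arm can. A call with a gripper value outside its range is refused whole. The fingers move at their own pace and stop on an object; the grip force is fixed at half the most. Time passes only in rows, so rows that repeat a pose let the fingers close. It gives the time, the measured TCP pose, the force, the opening and the grip force at its end, in the units of the state.
- bot.get_state(): the state, without advancing time (a new reading comes with each control period).
- bot.get_image(name): name is "scene" or "top" or "wrist"; returns a dict with "frame" (420x560x3 uint8, red, green, blue), "fx", "fy", "cx", "cy" (pixels), "position" and "orientation" of the camera in the world; the wrist camera has in their place "T_tool_cam" (4x4, takes a point from camera to tool coordinates, whose origin is the TCP and whose axes are the flange's). Camera axes: x right, y down, z forward; pixel columns grow to the right and rows downward; lengths in m; the calibration is good to about 2 mm. A picture is of the moment at which its call begins: read the wrist's pose just before it. There is no depth.
- bot.hand_in(): hands the job in; it is judged then, once.
The state is a dict: "time_s": time; "joints": joint angles; "joint_velocities": joint speeds; "tau": joint torques, N m; "tool_pos": TCP position; "orientation": TCP orientation; "contact_force": force on the tool from outside, world axes, zero at the start; "wrist_torque": the same for the moment, N m; "finger_gap": opening from 0.0 (shut) to 1.0 (fully open); "gripper_force": force on a finger pad.
Only numpy, scipy, OpenCV 4.12 (cv2) and the standard library are available. Lean on these libraries where they do the work, as an engineer would, in place of code of your own. Each camera call takes 0.05 s, during which the arm holds its last target. There are 200 camera calls.

## Task

Load the edge-sealing chuck. Nothing shows whether its blue sleeve is right-handed or left-handed: try it, feel which way it gives, and turn it that way as far as it goes to open the jaws. Then put the orange transport spacer upright in the grey tray, stack all the black display modules (there may be three or four) squarely on the bed between the jaws, and turn the sleeve back to its stop so that the jaws grip the whole stack; leave the bottle and the pen stand where they are.

Things in the scene. Friction and masses are not known exactly. Their poses are not given: they have to be found in the camera images.
- bed_top (a point): Centre of the top of the chuck's bed, 32 mm above the table, on the sleeve's vertical axis. The bed is an aluminium bar 40 mm wide (x), 150 mm long (y). x: horizontal, away from the red post at sleeve angle 0; y: along the jaws' travel; z up. Place and yaw change from run to run.
- chuck: The edge-sealing chuck, fixed to the table; same axes as bed_top, origin below it at table height. Around the bed lies the blue sleeve disc, 220 mm across, top 28 mm above the table. From angle 0 the sleeve gives in one direction only, which changes from run to run and is not marked: the other way it meets a hard stop within 0.05 rad.
- sleeve (a joint): Angle of the blue sleeve, rad, positive anticlockwise from above; 0 at the start, jaws closed. The way that gives it turns up to 1.55 rad, each jaw moving out 12 mm x (1 - cos angle) against its spring. Opening takes 5 to 9 N at a post, closing 2 to 5 N; it stays where left. It closes by turning back to 0, to the same hard stop; from 0.4 rad the sprung jaws bear on the modules.
- red_post (a point): On the axis of the sleeve's red upright handle post, 60 mm above the table. The post is 14 mm thick, from 28 to 78 mm above the table, and goes round with the sleeve 98 mm from its axis; at angle 0 it stands on the -x side of bed_top. Two like steel posts stand 120 degrees to either side of it.
- jaw_left: Jaw on the +y side of the bed: aluminium block with a black rubber face, 44 mm wide (x), 16 mm thick, from 32 to 78 mm above the table. Origin on the sleeve's axis at the table (moved by its travel when open); closed, its face is 44 mm from the axis, at sleeve angle 1.5 rad 55 mm.
- jaw_right: The same jaw on the -y side; the two always move together, mirrored.
- spacer: Orange plastic block, 40 mm (x) x 88 mm (y) x 40 mm high, 0.16 kg, standing on the bed between the closed jaws at the start, aligned with bed_top. Origin: centre of its underside.
- tray: Grey open tray fixed to the table, 140 mm (x) x 150 mm (y) outside, walls 4 mm thick and 30 mm high, inner floor at most 5 mm above the table. Origin: centre of its underside.
- panel_a: Black display module, rigid plate 56 mm (x) x 90 mm (y) x 12 mm thick, 0.14 kg, lying flat on the table, screen up. Origin: centre of its underside. On the bed its y lies along bed_top's y (either way round). May be absent.
- panel_b: Black display module, rigid plate 56 mm (x) x 90 mm (y) x 12 mm thick, 0.14 kg, lying flat on the table, screen up. Origin: centre of its underside. On the bed its y lies along bed_top's y (either way round). May be absent.
- panel_c: Black display module, rigid plate 56 mm (x) x 90 mm (y) x 12 mm thick, 0.14 kg, lying flat on the table, screen up. Origin: centre of its underside. On the bed its y lies along bed_top's y (either way round). May be absent.
- panel_d: Black display module, rigid plate 56 mm (x) x 90 mm (y) x 12 mm thick, 0.14 kg, lying flat on the table, screen up. Origin: centre of its underside. On the bed its y lies along bed_top's y (either way round). May be absent.
- bottle: White dispenser bottle, 56 mm across, 130 mm tall, loose; bystander. Origin: centre of its underside.
- pen_stand: Blue pen stand with a red pen, 60 x 50 x 130 mm, loose; bystander. Origin: centre of its underside.
There are look-alikes about, which are no part of the job. Of the things like the spacer, leave any that is green; of the rest the smaller one is meant.

How it is judged:
By the outcome, as a careful person would: the job done as asked, in the order asked, and still so for the second after the job is handed in, with the robot touching nothing.
Of panel_a, panel_b, panel_c, panel_d only 3 to 4 are there at a start; the rules pass over those that are not, and their reading is None.
At some moment in a run one of panel_a, panel_b, panel_c, panel_d may be knocked a few centimetres aside while the robot is not near it.
Once in a run the grip may slacken for a moment while it holds something.
It also fails if it takes over 208 s, if anything falls off the work surface, if the arm or the gripper's body presses on something with over 40 N, if the wrist force passes 120 N, or if a joint passes its speed limit or range.

## Working session

There is one attempt and no reset: what is moved stays moved. The work goes in short steps, Python scripts to look and compute and a shell command to move; the robot and the scene stay as the last step left them, time stands still between calls to the robot, and variables do not carry over. Pictures are saved under pics/ and viewed, at most 14 in all, crops included, and the job is handed in when it is done.

```bash
ls; mkdir -p pics; python3 - <<'E'
from cell import bot
import cv2,numpy as np
print(bot.hold_point_z)
for n in("top","scene"):
    im=bot.get_image(n); cv2.imwrite(f"pics/{n}0.png",im["frame"][:,:,::-1]); print(n,im["fx"],im["cx"],im["cy"],im["position"],np.round(im["orientation"],4).tolist())
im=bot.get_image("wrist"); print(im["T_tool_cam"],im["fx"])
print(bot.get_state())
E
```

```text
pics
-0.0187
top 442.04777806407117 278.9097718432777 216.0873749327191 [0.44767175 0.07926473 1.23040012] [[0.0085, -0.9946, 0.1039], [-0.9999, -0.0079, 0.0062], [-0.0054, -0.1039, -0.9946]]
scene 470.2074041349594 280.76236084811916 205.79897233615438 [1.10828752 0.81068215 0.72626327] [[-0.7969, 0.3423, -0.4977], [0.6037, 0.4809, -0.6359], [0.0217, -0.8072, -0.5898]]
[[-1.03223151e-03 -9.47903370e-01 -3.18556329e-01  8.13020495e-02]
 [ 9.99999003e-01 -6.71490064e-04 -1.24223802e-03  2.33143687e-04]
 [ 9.63614200e-04 -3.18557294e-01  9.47903118e-01 -1.68894784e-01]
 [ 0.00000000e+00  0.00000000e+00  0.00000000e+00  1.00000000e+00]] 361.21151157332474
{'time_s': 0.15, 'joints': array([-7.58883259e+01,  1.76125020e+01,  8.63648836e+01, -7.83650038e-04,
        7.61122481e+01, -4.21330748e+00]), 'joint_velocities': array([ 0.02515667, -0.08560123, -0.2032652 , -0.01608137, -0.00146748,
        0.0151977 ]), 'tau': array([ 2.47642674e-04, -4.57979250e+01, -2.52219969e+01, -2.43512459e-04,
        8.47902062e-03, -1.49924199e-05]), 'tool_pos': array([ 0.18059733, -0.54530655,  0.20350377]), 'orientation': array([[ 9.49287468e-01,  3.14409205e-01, -3.94297911e-04],
       [ 3.14409436e-01, -9.49286266e-01,  1.51395556e-03],
       [ 1.01699974e-04, -1.56115003e-03, -9.99998776e-01]]), 'contact_force': array([0.61420739, 0.01714262, 0.14740412]), 'wrist_torque': array([0.04021381, 0.01844943, 0.02408281]), 'gripper_force': 0.0, 'finger_gap': 0.997105241362642}
```

View pics/top0.png

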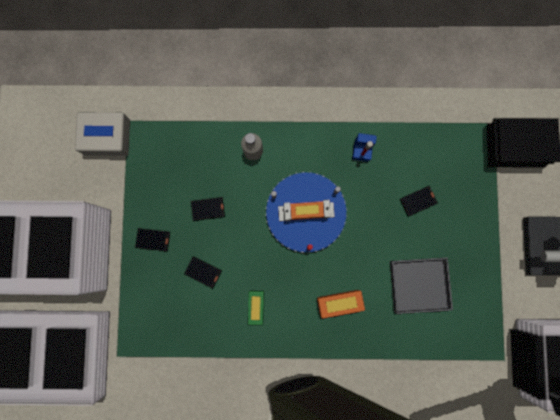

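View pics/scene0.png

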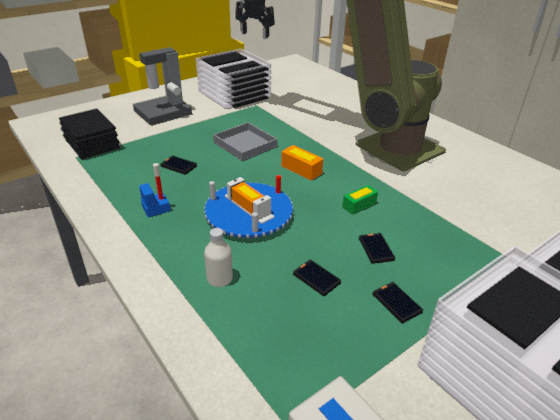

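The top view shows the chuck at (306,212) with its red post at (310,248). Four black modules lie at (208,209), (153,240), (203,272) and (419,201), the tray is at (421,286), the bottle at (252,147) and the pen stand at (365,147).

Spacer candidates: orange on the chuck (306,211), larger orange at (341,305), green at (256,308). The orange one on the chuck is meant: it is not green and it is the smaller orange block. I'll confirm that in the close-up.

```bash
cat > h.py <<'E'
import cv2, numpy as np
from cell import bot
def cam(name):
    """picture with its world pose"""
    s=bot.get_state(); im=bot.get_image(name)
    if name=="wrist":
        T=np.eye(4); T[:3,:3]=s["orientation"]; T[:3,3]=s["tool_pos"]; T=T@np.array(im["T_tool_cam"])
        im["position"],im["orientation"]=T[:3,3],T[:3,:3]
    return im
def ray(im,px,z):
    """pixels -> world xy on the plane at height z"""
    px=np.atleast_2d(px).astype(float); p=np.array(im["position"])
    d=np.c_[(px[:,0]-im["cx"])/im["fx"],(px[:,1]-im["cy"])/im["fy"],np.ones(len(px))]@np.array(im["orientation"]).T
    return (p+d*((z-p[2])/d[:,2])[:,None])[:,:2]
def proj(im,P):
    c=(np.atleast_2d(P)-im["position"])@np.array(im["orientation"])
    return np.c_[c[:,0]/c[:,2]*im["fx"]+im["cx"],c[:,1]/c[:,2]*im["fy"]+im["cy"]]
def mask(im,what):
    h=cv2.cvtColor(im["frame"],cv2.COLOR_RGB2HSV); H,S,V=[h[:,:,i].astype(int) for i in range(3)]
    m={"blue":(H>105)&(H<130)&(S>150)&(V>60),"red":((H<6)|(H>174))&(S>150)&(V>70),
       "orange":(H>=4)&(H<32)&(S>150)&(V>110),"black":(V<34),"green":(H>45)&(H<75)&(S>150)&(V>90)}[what]
    return cv2.morphologyEx(m.astype(np.uint8)*255,cv2.MORPH_CLOSE,np.ones((3,3)))
def rects(im,what,z,amin=20):
    """blobs as world rectangles: centre, (short, long) side in mm, yaw of the long side, pixel"""
    out=[]
    for c in cv2.findContours(mask(im,what),cv2.RETR_EXTERNAL,cv2.CHAIN_APPROX_NONE)[0]:
        if cv2.contourArea(c)<amin: continue
        w=ray(im,c[:,0],z)*1000; (cx,cy),(a,b),t=cv2.minAreaRect(w.astype(np.float32))
        if a>b: a,b,t=b,a,t-90
        t=(t+90)%180
        out.append((round(cx/1000,4),round(cy/1000,4),round(a),round(b),round(t,1),tuple(int(v) for v in c[:,0].mean(0))))
    return out
def go(x,y,z,yaw=None):
    """tool-axis shift (mm) and wz (rad) to a downward pose; yaw = world angle of the tool x axis, deg"""
    s=bot.get_state(); R=s["orientation"]; d=R.T@(np.array([x,y,z])-s["tool_pos"])*1000
    cur=np.degrees(np.arctan2(R[1,0],R[0,0])); wz=0 if yaw is None else -np.radians((yaw-cur+90)%180-90)
    return "d mm",np.round(d,1),"wz",round(wz,3),"cur yaw",round(cur,1),"j6",round(s["joints"][5],1),"tilt",np.round(R[:,2],4)
E
cat > look.py <<'E'
from h import *
im=cam("top")
print("panels",*[r for r in rects(im,"black",.012) if 40<r[2]<70 and 75<r[3]<105],sep="\n ")
E
python3 look.py; python3 - <<'E'
from h import *
im=cam("top")
for w,z in(("blue",.028),("red",.078),("orange",.06),("green",.04)): print(w,*rects(im,w,z,6),sep="\n ")
print("tray corners",ray(im,[[393,262],[447,260],[451,310],[397,313]],.03), "bottle,pen base",ray(im,[[252,150],[365,150]],.06))
print(go(.5,0,.3,0))
E
```

```text
panels
 (0.4195, 0.2948, 52, 86, 64.4, (202, 272))
 (0.507, 0.436, 54, 89, 83.4, (152, 239))
 (0.5934, 0.2851, 55, 87, 97.6, (207, 208))
 (0.6202, -0.299, 52, 91, 115.0, (417, 201))
blue
 (0.586, 0.014, 215, 216, 90.4, (305, 213))
 (0.7516, -0.1424, 33, 50, 82.1, (362, 153))
 (0.7932, -0.1539, 24, 51, 85.9, (366, 138))
 (0.8114, 0.594, 23, 76, 90.4, (98, 130))
red
 (0.4884, 0.0069, 7, 9, 135.2, (309, 246))
orange
 (0.3299, 0.1469, 16, 54, 0.8, (255, 307))
 (0.341, -0.077, 53, 114, 100.9, (340, 303))
 (0.5869, 0.012, 38, 83, 94.6, (306, 210))
green
tray corners [[ 0.4509512  -0.22203337]
 [ 0.45754796 -0.36755847]
 [ 0.32496904 -0.37409222]
 [ 0.31580359 -0.23020402]] bottle,pen base [[ 0.74907181  0.16088811]
 [ 0.75123538 -0.14447899]]
('d mm', array([ 474.7, -417.5,  -95.8]), 'wz', np.float64(0.32), 'cur yaw', np.float64(18.3), 'j6', np.float64(-4.2), 'tilt', array([-3.e-04,  1.e-03, -1.e+00]))
```

```bash
R='' ; python3 -m inch '[{"x":0.285,"y":-0.25,"z":-0.06,"wz":0.32,"fingers":-1},{"x":0.285,"y":-0.25,"z":-0.06,"wz":0.32,"fingers":-1},{"x":0.285,"y":-0.25,"z":-0.06,"wz":0.32,"fingers":-1},{"x":0.285,"y":-0.25,"z":-0.06,"wz":0.32,"fingers":-1},{"x":0.285,"y":-0.25,"z":-0.06,"wz":0.32,"fingers":-1},{"x":0.285,"y":-0.25,"z":-0.06,"wz":0.32,"fingers":-1},{"x":0.285,"y":-0.25,"z":-0.06,"wz":0.32,"fingers":-1},{"x":0.285,"y":-0.25,"z":-0.06,"wz":0.32,"fingers":-1}]'; python3 -c "
from h import *
print(go(.56,.01,.28,0))"
```

```text
('d mm', array([ 534.8, -408.2,  -75.8]), 'wz', np.float64(0.32), 'cur yaw', np.float64(18.3), 'j6', np.float64(-4.2), 'tilt', array([-3.e-04,  1.e-03, -1.e+00]))schema error: expected keys fingers, x, y, z, wx, wy, wz
```

```bash
python3 -m inch '[{"fingers":-1,"x":0.285,"y":-0.25,"z":-0.06,"wx":0,"wy":0,"wz":0.32},{"fingers":-1,"x":0.285,"y":-0.25,"z":-0.06,"wx":0,"wy":0,"wz":0.32},{"fingers":-1,"x":0.285,"y":-0.25,"z":-0.06,"wx":0,"wy":0,"wz":0.32},{"fingers":-1,"x":0.285,"y":-0.25,"z":-0.06,"wx":0,"wy":0,"wz":0.32},{"fingers":-1,"x":0.285,"y":-0.25,"z":-0.06,"wx":0,"wy":0,"wz":0.32},{"fingers":-1,"x":0.285,"y":-0.25,"z":-0.06,"wx":0,"wy":0,"wz":0.32},{"fingers":-1,"x":0.285,"y":-0.25,"z":-0.06,"wx":0,"wy":0,"wz":0.32},{"fingers":-1,"x":0.285,"y":-0.25,"z":-0.06,"wx":0,"wy":0,"wz":0.32}]'; python3 -c "
from h import *
print(go(.56,.01,.28,0))"
```

```text
time_s: 1.05
tool_pos: [0.3736, -0.2163, 0.2649]
orientation: [[1.0, 0.001, 0.001], [0.001, -1.0, 0.0], [0.001, -0.0, -1.0]]
contact_force: [0.4, 0.1, 0.4]
finger_gap: 0.998
gripper_force: 0.0
('d mm', array([ 186.7, -226. ,  -14.8]), 'wz', np.float64(0.001), 'cur yaw', np.float64(0.1), 'j6', np.float64(54.2), 'tilt', array([ 1.2e-03,  2.0e-04, -1.0e+00]))
```

```bash
python3 -m inch '[{"fingers":-1,"x":0.187,"y":-0.226,"z":-0.015,"wx":0,"wy":0,"wz":0},{"fingers":-1,"x":0.187,"y":-0.226,"z":-0.015,"wx":0,"wy":0,"wz":0},{"fingers":-1,"x":0.187,"y":-0.226,"z":-0.015,"wx":0,"wy":0,"wz":0},{"fingers":-1,"x":0.187,"y":-0.226,"z":-0.015,"wx":0,"wy":0,"wz":0},{"fingers":-1,"x":0.187,"y":-0.226,"z":-0.015,"wx":0,"wy":0,"wz":0},{"fingers":-1,"x":0.187,"y":-0.226,"z":-0.015,"wx":0,"wy":0,"wz":0},{"fingers":-1,"x":0.187,"y":-0.226,"z":-0.015,"wx":0,"wy":0,"wz":0},{"fingers":-1,"x":0.187,"y":-0.226,"z":-0.015,"wx":0,"wy":0,"wz":0}]'; python3 - <<'E'
from h import *
im=cam("wrist"); cv2.imwrite("pics/w1.png",im["frame"][:,:,::-1])
for w,z in(("blue",.028),("red",.078),("orange",.072)): print(w,*rects(im,w,z,30),sep="\n ")
E
```

```text
time_s: 1.85
tool_pos: [0.5598, 0.0078, 0.2786]
orientation: [[1.0, 0.002, -0.001], [0.002, -1.0, -0.0], [-0.001, 0.0, -1.0]]
contact_force: [-0.2, -0.2, 0.1]
finger_gap: 0.996
gripper_force: 0.0
blue
 (0.5863, 0.0128, 216, 216, 90.1, (279, 106))
red
 (0.4966, 0.0055, 11, 26, 0.1, (281, 226))
orange
 (0.3512, 0.1364, 21, 56, 179.2, (177, 335))
 (0.3694, -0.0707, 79, 109, 101.0, (342, 320))
 (0.5877, 0.0131, 40, 87, 94.4, (274, 141))
 (0.6063, 0.2129, 4, 12, 6.4, (76, 122))
```

View pics/w1.png

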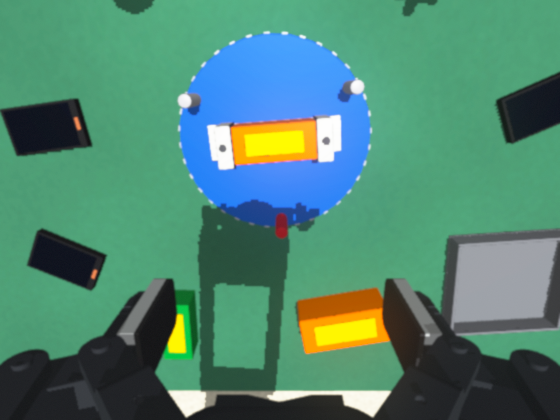

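The picture confirms the choice. The spacer on the chuck at (274,141) measures 40×87 mm. The other orange block, at (345,320), is larger, and the green one at (180,325) stays. The chuck axis is at (0.587, 0.013) with yaw 4.4°, so the red post should be at (0.4895, 0.0055). Next I'll cage the post.

```bash
python3 -m inch '[{"fingers":0.2,"x":-0.07,"y":0.002,"z":0.14,"wx":0,"wy":0,"wz":-0.075},{"fingers":0.2,"x":-0.07,"y":0.002,"z":0.14,"wx":0,"wy":0,"wz":-0.075},{"fingers":0.2,"x":-0.07,"y":0.002,"z":0.14,"wx":0,"wy":0,"wz":-0.075},{"fingers":0.2,"x":-0.07,"y":0.002,"z":0.14,"wx":0,"wy":0,"wz":-0.075},{"fingers":0.2,"x":-0.07,"y":0.002,"z":0.14,"wx":0,"wy":0,"wz":-0.075},{"fingers":0.2,"x":-0.07,"y":0.002,"z":0.14,"wx":0,"wy":0,"wz":-0.075}]'; python3 - <<'E'
from h import *
print(go(.4895,.0055,.04,4.4)); im=cam("wrist"); print(rects(im,"red",.078,30))
E
```

```text
time_s: 2.5
tool_pos: [0.4926, 0.004, 0.1413]
orientation: [[0.997, 0.073, 0.005], [0.073, -0.997, -0.001], [0.005, 0.001, -1.0]]
contact_force: [0.3, 0.3, 0.3]
finger_gap: 0.4
gripper_force: 0.0
('d mm', array([ -3.5,  -1.8, 101.3]), 'wz', np.float64(-0.003), 'cur yaw', np.float64(4.2), 'j6', np.float64(81.4), 'tilt', array([ 5.e-03, -5.e-04, -1.e+00]))
[(0.4894, 0.0054, 13, 13, 4.1, (276, 217))]
```

```bash
python3 -m inch '[{"fingers":0.2,"x":-0.003,"y":-0.002,"z":0.04,"wx":0,"wy":0,"wz":0},{"fingers":0.2,"x":-0.003,"y":-0.002,"z":0.08,"wx":0,"wy":0,"wz":0},{"fingers":0.2,"x":-0.003,"y":-0.002,"z":0.1,"wx":0,"wy":0,"wz":0},{"fingers":0.2,"x":-0.003,"y":-0.002,"z":0.1,"wx":0,"wy":0,"wz":0},{"fingers":0.5,"x":-0.003,"y":-0.002,"z":0.1,"wx":0,"wy":0,"wz":0},{"fingers":0.5,"x":-0.003,"y":-0.002,"z":0.1,"wx":0,"wy":0,"wz":0},{"fingers":0.5,"x":-0.003,"y":-0.002,"z":0.1,"wx":0,"wy":0,"wz":0}]'; python3 -m inch '[{"fingers":0.5,"x":0,"y":0.003,"z":0,"wx":0,"wy":0,"wz":0},{"fingers":0.5,"x":0,"y":0.006,"z":0,"wx":0,"wy":0,"wz":0},{"fingers":0.5,"x":0,"y":0.008,"z":0,"wx":0,"wy":0,"wz":0},{"fingers":0.5,"x":0,"y":0.008,"z":0,"wx":0,"wy":0,"wz":0}]'
```

```text
time_s: 3.25
tool_pos: [0.4886, 0.0067, 0.041]
orientation: [[0.997, 0.075, 0.004], [0.075, -0.997, -0.0], [0.004, 0.001, -1.0]]
contact_force: [0.1, -0.2, -0.0]
finger_gap: 0.249
gripper_force: 0.0
time_s: 3.65
tool_pos: [0.4876, -0.0007, 0.0397]
orientation: [[0.997, 0.074, 0.001], [0.074, -0.997, 0.001], [0.001, -0.001, -1.0]]
contact_force: [0.4, 4.7, 3.0]
finger_gap: 0.25
gripper_force: 2.3
```

```bash
python3 -m inch '[{"fingers":0.5,"x":0,"y":0.002,"z":0,"wx":0,"wy":0,"wz":0},{"fingers":0.5,"x":0,"y":0.004,"z":0,"wx":0,"wy":0,"wz":0},{"fingers":0.5,"x":0,"y":0.004,"z":0,"wx":0,"wy":0,"wz":0}]'; python3 -c "
from h import *
im=cam('wrist'); print(rects(im,'red',.078,30))"
```

```text
time_s: 3.95
tool_pos: [0.4875, -0.0012, 0.0396]
orientation: [[0.997, 0.071, 0.0], [0.071, -0.997, 0.007], [0.001, -0.007, -1.0]]
contact_force: [-0.4, 18.0, 5.2]
finger_gap: 0.251
gripper_force: 8.7
[(0.4986, 0.0031, 12, 30, 2.8, (269, 269))]
```

Towards −y the force climbs to 18 N without motion, so that is the hard stop. The sleeve gives clockwise, with the post going to +y. I'll lift, turn the tool half round so the wrist has range for the swing, and cage the post again.

```bash
python3 -m inch '[{"fingers":0.5,"x":0,"y":-0.009,"z":0,"wx":0,"wy":0,"wz":0},{"fingers":0.2,"x":0,"y":-0.01,"z":0,"wx":0,"wy":0,"wz":0},{"fingers":0.2,"x":0,"y":-0.01,"z":-0.03,"wx":0,"wy":0,"wz":0},{"fingers":0.2,"x":0,"y":-0.01,"z":-0.07,"wx":0,"wy":0,"wz":0},{"fingers":0.2,"x":0,"y":-0.01,"z":-0.07,"wx":0,"wy":0,"wz":0}]'; python3 -m inch '[{"fingers":0.2,"x":0,"y":0,"z":0,"wx":0,"wy":0,"wz":-0.13},{"fingers":0.2,"x":0,"y":0,"z":0,"wx":0,"wy":0,"wz":-0.26},{"fingers":0.2,"x":0,"y":0,"z":0,"wx":0,"wy":0,"wz":-0.39},{"fingers":0.2,"x":0,"y":0,"z":0,"wx":0,"wy":0,"wz":-0.52},{"fingers":0.2,"x":0,"y":0,"z":0,"wx":0,"wy":0,"wz":-0.65},{"fingers":0.2,"x":0,"y":0,"z":0,"wx":0,"wy":0,"wz":-0.78},{"fingers":0.2,"x":0,"y":0,"z":0,"wx":0,"wy":0,"wz":-0.91},{"fingers":0.2,"x":0,"y":0,"z":0,"wx":0,"wy":0,"wz":-1.05}]' | grep pos; python3 -m inch '[{"fingers":0.2,"x":0,"y":0,"z":0,"wx":0,"wy":0,"wz":-0.13},{"fingers":0.2,"x":0,"y":0,"z":0,"wx":0,"wy":0,"wz":-0.26},{"fingers":0.2,"x":0,"y":0,"z":0,"wx":0,"wy":0,"wz":-0.39},{"fingers":0.2,"x":0,"y":0,"z":0,"wx":0,"wy":0,"wz":-0.52},{"fingers":0.2,"x":0,"y":0,"z":0,"wx":0,"wy":0,"wz":-0.65},{"fingers":0.2,"x":0,"y":0,"z":0,"wx":0,"wy":0,"wz":-0.78},{"fingers":0.2,"x":0,"y":0,"z":0,"wx":0,"wy":0,"wz":-0.91},{"fingers":0.2,"x":0,"y":0,"z":0,"wx":0,"wy":0,"wz":-1.05}]' | grep pos;  python3 -m inch '[{"fingers":0.2,"x":0,"y":0,"z":0,"wx":0,"wy":0,"wz":-0.13},{"fingers":0.2,"x":0,"y":0,"z":0,"wx":0,"wy":0,"wz":-0.26},{"fingers":0.2,"x":0,"y":0,"z":0,"wx":0,"wy":0,"wz":-0.39},{"fingers":0.2,"x":0,"y":0,"z":0,"wx":0,"wy":0,"wz":-0.52},{"fingers":0.2,"x":0,"y":0,"z":0,"wx":0,"wy":0,"wz":-0.65},{"fingers":0.2,"x":0,"y":0,"z":0,"wx":0,"wy":0,"wz":-0.78},{"fingers":0.2,"x":0,"y":0,"z":0,"wx":0,"wy":0,"wz":-0.91},{"fingers":0.2,"x":0,"y":0,"z":0,"wx":0,"wy":0,"wz":-1.05}]' | grep -A1 pos; python3 -c "
from h import *
print(go(.489,.005,.04,4.4)); im=cam('top'); print(rects(im,'red',.078,6))"
```

```text
time_s: 4.5
tool_pos: [0.4907, 0.0037, 0.1134]
orientation: [[0.997, 0.075, 0.009], [0.075, -0.997, -0.002], [0.009, 0.003, -1.0]]
contact_force: [-0.2, 1.0, 1.1]
finger_gap: 0.398
gripper_force: 0.0
tool_pos: [0.4862, 0.004, 0.1084]
tool_pos: [0.4862, 0.004, 0.1084]
tool_pos: [0.4862, 0.004, 0.1084]
orientation: [[-0.996, -0.089, -0.001], [-0.089, 0.996, -0.001], [0.001, -0.001, -1.0]]
('d mm', array([-3. ,  0.8, 68.4]), 'wz', np.float64(0.012), 'cur yaw', np.float64(-174.9), 'j6', np.float64(-99.5), 'tilt', array([-0.0013, -0.001 , -1.    ]))
[]
```

```bash
python3 -m inch '[{"fingers":0.2,"x":-0.003,"y":0.001,"z":0.03,"wx":0,"wy":0,"wz":0.012},{"fingers":0.2,"x":-0.003,"y":0.001,"z":0.06,"wx":0,"wy":0,"wz":0.012},{"fingers":0.2,"x":-0.003,"y":0.001,"z":0.068,"wx":0,"wy":0,"wz":0.012},{"fingers":0.2,"x":-0.003,"y":0.001,"z":0.068,"wx":0,"wy":0,"wz":0.012},{"fingers":0.5,"x":-0.003,"y":0.001,"z":0.068,"wx":0,"wy":0,"wz":0.012},{"fingers":0.5,"x":-0.003,"y":0.001,"z":0.068,"wx":0,"wy":0,"wz":0.012}]'; python3 -m inch '[{"fingers":0.5,"x":-0.0005,"y":0.0098,"z":0,"wx":0,"wy":0,"wz":0.1},{"fingers":0.5,"x":-0.002,"y":0.0195,"z":0,"wx":0,"wy":0,"wz":0.2},{"fingers":0.5,"x":-0.0044,"y":0.029,"z":0,"wx":0,"wy":0,"wz":0.3},{"fingers":0.5,"x":-0.0077,"y":0.0382,"z":0,"wx":0,"wy":0,"wz":0.4},{"fingers":0.5,"x":-0.0077,"y":0.0382,"z":0,"wx":0,"wy":0,"wz":0.4}]'
```

```text
time_s: 7.55
tool_pos: [0.4908, 0.0059, 0.0423]
orientation: [[-0.997, -0.071, 0.002], [-0.071, 0.997, -0.0], [-0.002, -0.0, -1.0]]
contact_force: [0.1, -0.8, -0.1]
finger_gap: 0.25
gripper_force: 0.0
time_s: 8.05
tool_pos: [0.4959, 0.0446, 0.0424]
orientation: [[-0.947, 0.322, 0.003], [0.322, 0.947, -0.001], [-0.003, -0.0, -1.0]]
contact_force: [0.6, -2.0, -0.2]
finger_gap: 0.249
gripper_force: 0.6
```

It turns freely that way. Carrying on round the arc.

```bash
python3 -m inch '[{"fingers":0.5,"x":-0.0005,"y":0.0098,"z":0,"wx":0,"wy":0,"wz":0.1},{"fingers":0.5,"x":-0.002,"y":0.0195,"z":0,"wx":0,"wy":0,"wz":0.2},{"fingers":0.5,"x":-0.0044,"y":0.029,"z":0,"wx":0,"wy":0,"wz":0.3},{"fingers":0.5,"x":-0.0077,"y":0.0382,"z":0,"wx":0,"wy":0,"wz":0.4},{"fingers":0.5,"x":-0.012,"y":0.047,"z":0,"wx":0,"wy":0,"wz":0.5},{"fingers":0.5,"x":-0.0171,"y":0.0553,"z":0,"wx":0,"wy":0,"wz":0.6},{"fingers":0.5,"x":-0.023,"y":0.0631,"z":0,"wx":0,"wy":0,"wz":0.7},{"fingers":0.5,"x":-0.0297,"y":0.0703,"z":0,"wx":0,"wy":0,"wz":0.8}]' && python3 -m inch '[{"fingers":0.5,"x":-0.0005,"y":0.0098,"z":0,"wx":0,"wy":0,"wz":0.1},{"fingers":0.5,"x":-0.002,"y":0.0195,"z":0,"wx":0,"wy":0,"wz":0.2},{"fingers":0.5,"x":-0.0044,"y":0.029,"z":0,"wx":0,"wy":0,"wz":0.3},{"fingers":0.5,"x":-0.0044,"y":0.029,"z":0,"wx":0,"wy":0,"wz":0.3}]'
```

```text
time_s: 8.85
tool_pos: [0.5428, 0.0998, 0.0418]
orientation: [[-0.427, 0.904, -0.005], [0.904, 0.427, -0.003], [-0.001, -0.005, -1.0]]
contact_force: [-5.7, -6.4, 4.2]
finger_gap: 0.252
gripper_force: 3.7
time_s: 9.25
tool_pos: [0.5716, 0.1095, 0.0416]
orientation: [[-0.141, 0.99, -0.004], [0.99, 0.141, -0.001], [-0.0, -0.004, -1.0]]
contact_force: [-2.6, -1.1, 3.6]
finger_gap: 0.251
gripper_force: 1.8
```

```bash
python3 -m inch '[{"fingers":0.5,"x":-0.0002,"y":0.005,"z":0,"wx":0,"wy":0,"wz":0.05},{"fingers":0.5,"x":-0.0005,"y":0.0098,"z":0,"wx":0,"wy":0,"wz":0.1},{"fingers":0.5,"x":-0.0005,"y":0.0098,"z":0,"wx":0,"wy":0,"wz":0.1}]'; python3 -c "
from h import *
im=cam('wrist'); print(rects(im,'red',.078,30))"
```

```text
time_s: 9.55
tool_pos: [0.5797, 0.1103, 0.0415]
orientation: [[-0.043, 0.999, -0.006], [0.999, 0.043, -0.001], [-0.0, -0.006, -1.0]]
contact_force: [-6.5, -2.3, 3.8]
finger_gap: 0.25
gripper_force: 3.1
[(0.5748, 0.1207, 13, 31, 92.7, (270, 269))]
```

```bash
python3 -m inch '[{"fingers":0.5,"x":0,"y":0.003,"z":0,"wx":0,"wy":0,"wz":0},{"fingers":0.5,"x":0,"y":0.004,"z":0,"wx":0,"wy":0,"wz":0},{"fingers":0.5,"x":0,"y":0.004,"z":0,"wx":0,"wy":0,"wz":0}]'; python3 -m inch '[{"fingers":0.5,"x":0,"y":0.002,"z":0,"wx":0,"wy":0,"wz":0},{"fingers":0.5,"x":0,"y":0.003,"z":0,"wx":0,"wy":0,"wz":0},{"fingers":0.5,"x":0,"y":0.003,"z":0,"wx":0,"wy":0,"wz":0}]'
```

```text
time_s: 9.9
tool_pos: [0.5811, 0.1105, 0.0414]
orientation: [[-0.044, 0.999, -0.01], [0.999, 0.044, -0.001], [-0.0, -0.011, -1.0]]
contact_force: [-9.8, -0.6, 7.6]
finger_gap: 0.253
gripper_force: 5.1
time_s: 10.2
tool_pos: [0.5811, 0.1106, 0.0412]
orientation: [[-0.044, 0.999, -0.016], [0.999, 0.044, -0.001], [-0.0, -0.016, -1.0]]
contact_force: [-15.0, -0.6, 10.7]
finger_gap: 0.248
gripper_force: 7.6
```

Stop felt at about 1.55 rad: 15 N and no further motion. I'll release the post, rise and look at the spacer.

```bash
python3 -m inch '[{"fingers":0.5,"x":0,"y":-0.011,"z":0,"wx":0,"wy":0,"wz":0},{"fingers":0.2,"x":0,"y":-0.011,"z":0,"wx":0,"wy":0,"wz":0},{"fingers":0.2,"x":0,"y":-0.011,"z":-0.04,"wx":0,"wy":0,"wz":0},{"fingers":0.2,"x":0,"y":-0.011,"z":-0.08,"wx":0,"wy":0,"wz":0},{"fingers":-1,"x":-0.05,"y":-0.005,"z":-0.11,"wx":0,"wy":0,"wz":-0.03},{"fingers":-1,"x":-0.097,"y":0,"z":-0.11,"wx":0,"wy":0,"wz":-0.03},{"fingers":-1,"x":-0.097,"y":0,"z":-0.11,"wx":0,"wy":0,"wz":-0.03},{"fingers":-1,"x":-0.097,"y":0,"z":-0.11,"wx":0,"wy":0,"wz":-0.03}]'; python3 - <<'E'
from h import *
im=cam("wrist"); cv2.imwrite("pics/w2.png",im["frame"][:,:,::-1])
print(rects(im,"orange",.072,30)); print(rects(im,"red",.078,10))
print(go(.5877,.0131,.042,94.4))
print(rects(cam("top"),"orange",.072,30))
E
```

```text
time_s: 11.0
tool_pos: [0.5957, 0.0129, 0.152]
orientation: [[-0.069, 0.998, 0.003], [0.998, 0.069, 0.0], [0.0, 0.003, -1.0]]
contact_force: [-0.1, 0.4, -0.1]
finger_gap: 0.997
gripper_force: 0.0
[(0.4045, -0.0574, 41, 125, 80.2, (16, 268)), (0.5861, 0.0151, 39, 91, 94.1, (266, 200))]
[(0.5769, 0.1098, 12, 13, 140.3, (260, 59))]
('d mm', array([ -0.7,  -7.3, 109.4]), 'wz', np.float64(-0.006), 'cur yaw', np.float64(94.1), 'j6', np.float64(-6.8), 'tilt', array([ 9.e-04,  9.e-04, -1.e+00]))
[(0.3311, 0.1462, 16, 53, 0.8, (255, 307))]
```

View pics/w2.png

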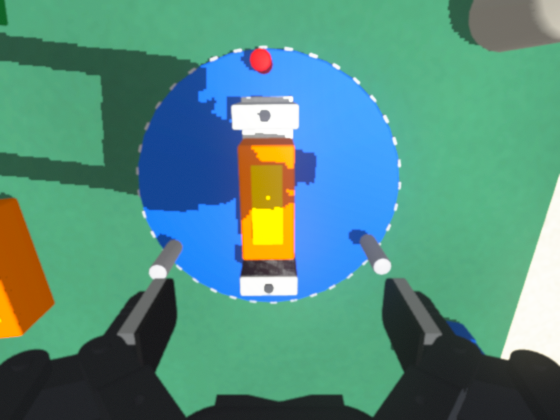

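The jaws are open and the spacer at (266,200) stands between them. The red post at (260,59) is where the full 1.55 rad puts it. Gripping the spacer now.

```bash
python3 -m inch '[{"fingers":-1,"x":0,"y":-0.008,"z":0.03,"wx":0,"wy":0,"wz":0},{"fingers":-1,"x":0,"y":-0.008,"z":0.07,"wx":0,"wy":0,"wz":0},{"fingers":-1,"x":0,"y":-0.008,"z":0.1,"wx":0,"wy":0,"wz":0},{"fingers":-1,"x":0,"y":-0.008,"z":0.115,"wx":0,"wy":0,"wz":0},{"fingers":-1,"x":0,"y":-0.008,"z":0.115,"wx":0,"wy":0,"wz":0}]'; python3 -m inch '[{"fingers":1,"x":0,"y":0,"z":0,"wx":0,"wy":0,"wz":0},{"fingers":1,"x":0,"y":0,"z":0,"wx":0,"wy":0,"wz":0},{"fingers":1,"x":0,"y":0,"z":0,"wx":0,"wy":0,"wz":0},{"fingers":1,"x":0,"y":0,"z":0,"wx":0,"wy":0,"wz":0},{"fingers":1,"x":0,"y":0,"z":0,"wx":0,"wy":0,"wz":0},{"fingers":1,"x":0,"y":0,"z":0,"wx":0,"wy":0,"wz":0}]'
```

```text
time_s: 11.6
tool_pos: [0.5833, 0.0156, 0.033]
orientation: [[-0.074, 0.997, -0.007], [0.997, 0.074, 0.001], [0.001, -0.007, -1.0]]
contact_force: [0.4, 0.3, 0.1]
finger_gap: 1.002
gripper_force: 0.0
time_s: 12.2
tool_pos: [0.5877, 0.0139, 0.0379]
orientation: [[-0.072, 0.997, 0.003], [0.997, 0.072, 0.0], [0.0, 0.003, -1.0]]
contact_force: [-1.1, 1.7, 6.9]
finger_gap: 0.445
gripper_force: 60.9
```

```bash
python3 -m inch '[{"fingers":1,"x":0,"y":0,"z":-0.03,"wx":0,"wy":0,"wz":0},{"fingers":1,"x":0,"y":0,"z":-0.07,"wx":0,"wy":0,"wz":0},{"fingers":1,"x":0,"y":0,"z":-0.1,"wx":0,"wy":0,"wz":0},{"fingers":1,"x":0,"y":0,"z":-0.1,"wx":0,"wy":0,"wz":0}]' | grep -E "pos|finger|force"; python3 -m inch '[{"fingers":1,"x":-0.03,"y":-0.022,"z":0,"wx":0,"wy":0,"wz":0},{"fingers":1,"x":-0.07,"y":-0.052,"z":0,"wx":0,"wy":0,"wz":0},{"fingers":1,"x":-0.11,"y":-0.082,"z":0,"wx":0,"wy":0,"wz":0},{"fingers":1,"x":-0.15,"y":-0.112,"z":0,"wx":0,"wy":0,"wz":0},{"fingers":1,"x":-0.19,"y":-0.142,"z":0,"wx":0,"wy":0,"wz":0},{"fingers":1,"x":-0.23,"y":-0.172,"z":0,"wx":0,"wy":0,"wz":0},{"fingers":1,"x":-0.27,"y":-0.202,"z":0,"wx":0,"wy":0,"wz":0},{"fingers":1,"x":-0.297,"y":-0.222,"z":0,"wx":0,"wy":0,"wz":0}]'; python3 - <<'E'
from h import *
im=cam("wrist"); cv2.imwrite("pics/w3.png",im["frame"][:,:,::-1])
print(go(.387,-.298,.012,93)); print("spacer in hand",rects(im,"orange",.17,200))
E
```

```text
tool_pos: [0.59, 0.0135, 0.1412]
contact_force: [0.5, 0.1, -1.4]
finger_gap: 0.443
gripper_force: 61.0
time_s: 13.4
tool_pos: [0.3835, -0.3001, 0.1352]
orientation: [[-0.07, 0.998, -0.002], [0.998, 0.07, 0.0], [0.001, -0.002, -1.0]]
contact_force: [1.2, -0.7, -2.0]
finger_gap: 0.445
gripper_force: 61.0
('d mm', array([  6. ,   6.1, 123.2]), 'wz', np.float64(0.017), 'cur yaw', np.float64(94.0), 'j6', np.float64(-47.1), 'tilt', array([-0.0037, -0.0032, -1.    ]))
spacer in hand [(0.3829, -0.2959, 39, 94, 94.2, (278, 272))]
```

View pics/w3.png

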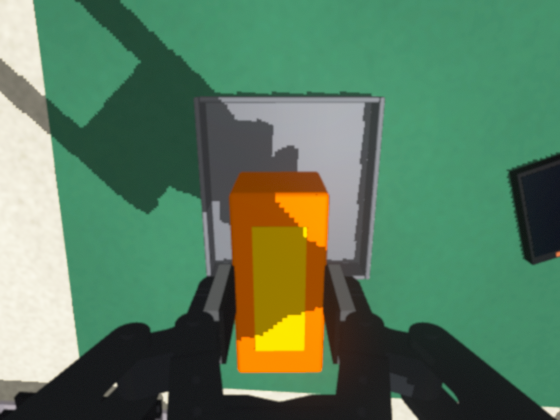

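The spacer is held straight over the tray, whose rim corners are at (196,98), (383,98), (369,277) and (208,277).

```bash
python3 - <<'E'
from h import *
im=cam("wrist"); c=ray(im,[[196,98],[383,98],[369,277],[208,277]],.03); print(c,c.mean(0)); m=c.mean(0)
print(go(*m,.012,93))
E
```

```text
[[ 0.31542629 -0.23407177]
 [ 0.45068162 -0.22479479]
 [ 0.46211779 -0.3703938 ]
 [ 0.32494014 -0.38022928]] [ 0.38829146 -0.30237241]
('d mm', array([ -1.2,   5. , 123.2]), 'wz', np.float64(0.014), 'cur yaw', np.float64(93.8), 'j6', np.float64(-46.8), 'tilt', array([-2.e-03, -6.e-04, -1.e+00]))
```

```bash
python3 -m inch '[{"fingers":1,"x":0,"y":0.003,"z":0.04,"wx":0,"wy":0,"wz":0},{"fingers":1,"x":0,"y":0.003,"z":0.08,"wx":0,"wy":0,"wz":0},{"fingers":1,"x":0,"y":0.003,"z":0.105,"wx":0,"wy":0,"wz":0},{"fingers":1,"x":0,"y":0.003,"z":0.115,"wx":0,"wy":0,"wz":0},{"fingers":1,"x":0,"y":0.003,"z":0.119,"wx":0,"wy":0,"wz":0},{"fingers":1,"x":0,"y":0.003,"z":0.122,"wx":0,"wy":0,"wz":0},{"fingers":1,"x":0,"y":0.003,"z":0.122,"wx":0,"wy":0,"wz":0}]'
```

```text
time_s: 14.2
tool_pos: [0.3901, -0.2986, 0.0149]
orientation: [[-0.072, 0.997, 0.001], [0.997, 0.072, -0.001], [-0.001, 0.001, -1.0]]
contact_force: [-0.1, 0.3, -1.2]
finger_gap: 0.439
gripper_force: 61.0
```

```bash
python3 -m inch '[{"fingers":1,"x":0,"y":0,"z":0.002,"wx":0,"wy":0,"wz":0},{"fingers":1,"x":0,"y":0,"z":0.004,"wx":0,"wy":0,"wz":0},{"fingers":1,"x":0,"y":0,"z":0.004,"wx":0,"wy":0,"wz":0}]'
```

```text
time_s: 14.5
tool_pos: [0.3895, -0.2983, 0.0106]
orientation: [[-0.072, 0.997, 0.001], [0.997, 0.072, -0.0], [-0.001, 0.001, -1.0]]
contact_force: [-0.2, 0.3, -2.1]
finger_gap: 0.442
gripper_force: 61.0
```

```bash
python3 -m inch '[{"fingers":1,"x":0,"y":0,"z":0.002,"wx":0,"wy":0,"wz":0},{"fingers":1,"x":0,"y":0,"z":0.003,"wx":0,"wy":0,"wz":0},{"fingers":1,"x":0,"y":0,"z":0.003,"wx":0,"wy":0,"wz":0}]'
```

```text
time_s: 14.8
tool_pos: [0.3896, -0.2985, 0.0098]
orientation: [[-0.072, 0.997, 0.001], [0.997, 0.072, -0.001], [-0.001, 0.001, -1.0]]
contact_force: [-4.0, 3.7, 22.1]
finger_gap: 0.441
gripper_force: 63.6
```

```bash
python3 -m inch '[{"fingers":-0.3,"x":0,"y":0,"z":-0.002,"wx":0,"wy":0,"wz":0},{"fingers":-0.3,"x":0,"y":0,"z":-0.002,"wx":0,"wy":0,"wz":0},{"fingers":-0.3,"x":0,"y":0,"z":-0.002,"wx":0,"wy":0,"wz":0},{"fingers":-0.3,"x":0,"y":0,"z":-0.002,"wx":0,"wy":0,"wz":0},{"fingers":-0.3,"x":0,"y":0,"z":-0.03,"wx":0,"wy":0,"wz":0},{"fingers":-0.3,"x":0,"y":0,"z":-0.08,"wx":0,"wy":0,"wz":0},{"fingers":-1,"x":0,"y":0,"z":-0.13,"wx":0,"wy":0,"wz":0},{"fingers":-1,"x":0,"y":0,"z":-0.13,"wx":0,"wy":0,"wz":0}]'; python3 look.py; python3 - <<'E'
from h import *
im=cam("wrist"); print("spacer top",rects(im,"orange",.043,200))
print(go(.56,-.299,.14,115))
E
```

```text
time_s: 15.6
tool_pos: [0.3934, -0.3018, 0.1434]
orientation: [[-0.072, 0.997, 0.01], [0.997, 0.072, -0.009], [-0.009, 0.009, -1.0]]
contact_force: [0.7, -1.0, 0.3]
finger_gap: 0.961
gripper_force: 0.0
panels
 (0.4195, 0.2948, 52, 86, 64.3, (202, 271))
 (0.5064, 0.4357, 54, 88, 84.5, (152, 239))
 (0.5933, 0.2858, 54, 86, 97.6, (207, 208))
 (0.62, -0.2979, 51, 89, 114.0, (417, 201))
spacer top [(0.3886, -0.2968, 40, 91, 94.0, (275, 191))]
('d mm', array([-12.3, 169.5,  -1.2]), 'wz', np.float64(-0.364), 'cur yaw', np.float64(94.1), 'j6', np.float64(-46.5), 'tilt', array([ 0.0024, -0.0022, -1.    ]))
```

The spacer stands in the tray. Next is the module on the right, (417,201).

```bash
python3 -m inch '[{"fingers":-1,"x":-0.003,"y":0.04,"z":0,"wx":0,"wy":0,"wz":-0.08},{"fingers":-1,"x":-0.006,"y":0.085,"z":0,"wx":0,"wy":0,"wz":-0.16},{"fingers":-1,"x":-0.009,"y":0.13,"z":0,"wx":0,"wy":0,"wz":-0.24},{"fingers":-1,"x":-0.012,"y":0.175,"z":0,"wx":0,"wy":0,"wz":-0.32},{"fingers":-1,"x":-0.015,"y":0.215,"z":0,"wx":0,"wy":0,"wz":-0.36},{"fingers":-1,"x":-0.016,"y":0.229,"z":0,"wx":0,"wy":0,"wz":-0.36},{"fingers":-1,"x":-0.016,"y":0.229,"z":0,"wx":0,"wy":0,"wz":-0.36},{"fingers":-1,"x":-0.016,"y":0.229,"z":0,"wx":0,"wy":0,"wz":-0.36}]'; cat > near.py <<'E'
from h import *
im=cam("wrist"); t=bot.get_state()["tool_pos"]
r=sorted([r for r in rects(im,"black",.012,500) if r[2]>35],key=lambda r:np.hypot(r[0]-t[0],r[1]-t[1]))[0]; print(r); print(go(r[0],r[1],.002,r[4]))
cv2.imwrite("pics/near.png",im["frame"][:,:,::-1]); 
E
python3 near.py
```

```text
time_s: 16.5
tool_pos: [0.6169, -0.2968, 0.1345]
orientation: [[-0.419, 0.908, -0.005], [0.908, 0.419, 0.002], [0.004, -0.004, -1.0]]
contact_force: [-0.4, -0.4, -0.9]
finger_gap: 1.0
gripper_force: 0.0
(0.6835, -0.448, 165, 587, 25.0, (286, 380))
('d mm', array([-165.7,   -2. ,  132.5]), 'wz', np.float64(1.566), 'cur yaw', np.float64(114.7), 'j6', np.float64(-54.0), 'tilt', array([-0.0044,  0.002 , -1.    ]))
```

View pics/near.png

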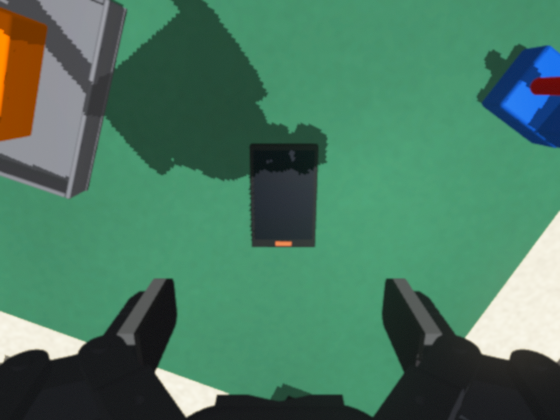

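The module is centred near (285,195), square to the tool. The black threshold was too strict for this view, so I'll relax it using saturation.

```bash
cat > near.py <<'E'
from h import *
import sys
z=float(sys.argv[1]) if len(sys.argv)>1 else .012
im=cam("wrist"); t=bot.get_state()["tool_pos"]; h=cv2.cvtColor(im["frame"],cv2.COLOR_RGB2HSV)
m=((h[:,:,2]<80)&((h[:,:,1]<110)|(h[:,:,2]<34))|(h[:,:,0]<12)&(h[:,:,1]>150)).astype(np.uint8)*255; m[275:]=0; m=cv2.morphologyEx(m,cv2.MORPH_OPEN,np.ones((5,5)))
import h as H; H.mask=lambda *a:m
L=rects(im,"",z,500); L.sort(key=lambda r:abs(r[2]-56)+abs(r[3]-90)); r=L[0]; print(L); print(go(r[0],r[1],.002,r[4]))
E
python3 near.py
```

```text
[(0.6208, -0.3003, 55, 89, 114.6, (283, 194)), (0.4244, -0.3686, 13, 56, 4.5, (32, 173)), (0.4438, -0.2991, 84, 143, 113.4, (80, 73))]
('d mm', array([ -4.9,   2.8, 133.8]), 'wz', np.float64(0.002), 'cur yaw', np.float64(114.7), 'j6', np.float64(-54.0), 'tilt', array([-0.0033,  0.0015, -1.    ]))
```

```bash
python3 -m inch '[{"fingers":-1,"x":-0.005,"y":0.003,"z":0.04,"wx":0,"wy":0,"wz":0},{"fingers":-1,"x":-0.005,"y":0.003,"z":0.08,"wx":0,"wy":0,"wz":0},{"fingers":-1,"x":-0.005,"y":0.003,"z":0.115,"wx":0,"wy":0,"wz":0},{"fingers":-1,"x":-0.005,"y":0.003,"z":0.126,"wx":0,"wy":0,"wz":0},{"fingers":-0.45,"x":-0.005,"y":0.003,"z":0.129,"wx":0,"wy":0,"wz":0},{"fingers":-0.45,"x":-0.005,"y":0.003,"z":0.129,"wx":0,"wy":0,"wz":0},{"fingers":-0.45,"x":-0.005,"y":0.003,"z":0.129,"wx":0,"wy":0,"wz":0}]'; python3 -m inch '[{"fingers":-0.45,"x":0,"y":0,"z":0.002,"wx":0,"wy":0,"wz":0},{"fingers":-0.45,"x":0,"y":0,"z":0.004,"wx":0,"wy":0,"wz":0},{"fingers":-0.45,"x":0,"y":0,"z":0.004,"wx":0,"wy":0,"wz":0}]' | grep -E "pos|force|gap"
```

```text
time_s: 17.3
tool_pos: [0.6251, -0.302, 0.0106]
orientation: [[-0.419, 0.908, 0.003], [0.908, 0.419, -0.002], [-0.003, 0.002, -1.0]]
contact_force: [0.4, -1.1, -0.0]
finger_gap: 0.727
gripper_force: 0.0
tool_pos: [0.6239, -0.301, 0.0047]
contact_force: [0.2, -0.6, -0.3]
finger_gap: 0.726
gripper_force: 0.0
```

```bash
python3 -m inch '[{"fingers":-0.45,"x":0.002,"y":-0.002,"z":0.001,"wx":0,"wy":0,"wz":0},{"fingers":-0.45,"x":0.002,"y":-0.002,"z":0.003,"wx":0,"wy":0,"wz":0},{"fingers":-0.45,"x":0.002,"y":-0.002,"z":0.003,"wx":0,"wy":0,"wz":0}]' | grep -E "pos|force|gap";python3 -m inch '[{"fingers":-0.45,"x":0,"y":0,"z":0.001,"wx":0,"wy":0,"wz":0},{"fingers":-0.45,"x":0,"y":0,"z":0.002,"wx":0,"wy":0,"wz":0},{"fingers":-0.45,"x":0,"y":0,"z":0.002,"wx":0,"wy":0,"wz":0}]' | grep -E "pos|force|gap"
```

```text
tool_pos: [0.6206, -0.2997, 0.0008]
contact_force: [-0.4, -0.2, 0.1]
finger_gap: 0.725
gripper_force: 0.0
tool_pos: [0.621, -0.3, -0.001]
contact_force: [-0.3, 0.2, 0.9]
finger_gap: 0.725
gripper_force: 0.0
```

```bash
python3 -m inch '[{"fingers":1,"x":0,"y":0,"z":0,"wx":0,"wy":0,"wz":0},{"fingers":1,"x":0,"y":0,"z":0,"wx":0,"wy":0,"wz":0},{"fingers":1,"x":0,"y":0,"z":0,"wx":0,"wy":0,"wz":0},{"fingers":1,"x":0,"y":0,"z":0,"wx":0,"wy":0,"wz":0}]' | grep -E "pos|force|gap";python3 -m inch '[{"fingers":1,"x":0,"y":0,"z":-0.02,"wx":0,"wy":0,"wz":0},{"fingers":1,"x":0,"y":0,"z":-0.06,"wx":0,"wy":0,"wz":0},{"fingers":1,"x":0,"y":0,"z":-0.11,"wx":0,"wy":0,"wz":0},{"fingers":1,"x":0,"y":0,"z":-0.14,"wx":0,"wy":0,"wz":0},{"fingers":1,"x":0,"y":0,"z":-0.14,"wx":0,"wy":0,"wz":0}]' | grep -E "pos|force|gap"; python3 -c "
from h import *
print(go(.587,.013,.14,94.4))
im=cam('wrist'); cv2.imwrite('pics/held1.png',im['frame'][:,:,::-1])"
```

```text
tool_pos: [0.6211, -0.3, -0.0008]
contact_force: [-0.1, 0.3, 0.5]
finger_gap: 0.041
gripper_force: 0.0
tool_pos: [0.6248, -0.302, 0.1459]
contact_force: [0.2, 0.3, 1.5]
finger_gap: 0.001
gripper_force: 0.0
('d mm', array([302. ,  97.6,   3.7]), 'wz', np.float64(0.355), 'cur yaw', np.float64(114.8), 'j6', np.float64(-54.0), 'tilt', array([ 0.0105, -0.0059, -0.9999]))
```

View pics/held1.png

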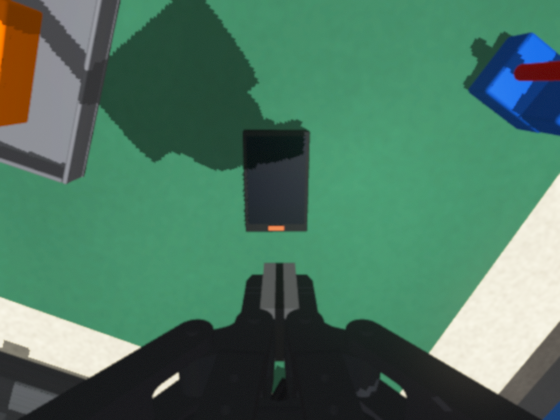

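```bash
python3 near.py; python3 look.py; python3 -c "
from h import *
im=cam('wrist'); print(proj(im,[[.6208,-.3003,.012]])); s=bot.get_state(); print(proj(im,[s['tool_pos']]), s['tool_pos'])"
```

```text
[(0.6209, -0.3004, 55, 89, 114.7, (277, 185)), (0.442, -0.2986, 51, 148, 98.4, (85, 77)), (0.4258, -0.3684, 13, 53, 4.5, (30, 163))]
('d mm', array([  0.3,  -0.7, 138.3]), 'wz', np.float64(0.001), 'cur yaw', np.float64(114.8), 'j6', np.float64(-54.0), 'tilt', array([ 0.0019, -0.0011, -1.    ]))
panels
 (0.4194, 0.2948, 52, 86, 64.4, (202, 272))
 (0.5071, 0.4356, 53, 89, 84.8, (152, 239))
 (0.5937, 0.2857, 54, 85, 97.5, (207, 208))
 (0.6179, -0.2975, 57, 91, 116.6, (417, 201))
[[280.22926851 190.80579595]]
[[279.45525487 253.39629018]] [ 0.61980829 -0.29932981  0.13762843]
```

```bash
python3 - <<'E'
from h import *
im=bot.get_image("wrist"); T=np.linalg.inv(np.array(im["T_tool_cam"]))
for x in(0,.011):
  for z in(-.03,-.02,-.01,0,.01):
    c=T@[x,0,z,1]; print(x,z,np.round([c[0]/c[2]*im["fx"]+im["cx"],c[1]/c[2]*im["fy"]+im["cy"]],1))
E
```

```text
0 -0.03 [280.3 285.1]
0 -0.02 [280.2 274. ]
0 -0.01 [280.2 264. ]
0 0 [280.2 255.1]
0 0.01 [280.2 247. ]
0.011 -0.03 [280.3 262.4]
0.011 -0.02 [280.2 252.3]
0.011 -0.01 [280.2 243.3]
0.011 0 [280.2 235.3]
0.011 0.01 [280.2 228. ]
```

```bash
python3 -m inch '[{"fingers":-0.45,"x":0,"y":-0.001,"z":0.04,"wx":0,"wy":0,"wz":0},{"fingers":-0.45,"x":0,"y":-0.001,"z":0.08,"wx":0,"wy":0,"wz":0},{"fingers":-0.45,"x":0,"y":-0.001,"z":0.115,"wx":0,"wy":0,"wz":0},{"fingers":-0.45,"x":0,"y":-0.001,"z":0.13,"wx":0,"wy":0,"wz":0},{"fingers":-0.45,"x":0,"y":-0.001,"z":0.137,"wx":0,"wy":0,"wz":0},{"fingers":-0.45,"x":0,"y":-0.001,"z":0.137,"wx":0,"wy":0,"wz":0},{"fingers":-0.45,"x":0,"y":-0.001,"z":0.137,"wx":0,"wy":0,"wz":0}]'; python3 -c "
from h import *
im=cam('wrist'); cv2.imwrite('pics/d1.png',im['frame'][:,:,::-1])"
```

```text
time_s: 20.05
tool_pos: [0.6213, -0.3011, 0.0035]
orientation: [[-0.419, 0.908, 0.002], [0.908, 0.419, -0.001], [-0.002, 0.001, -1.0]]
contact_force: [0.1, 0.5, 0.7]
finger_gap: 0.723
gripper_force: 0.0
```

View pics/d1.png

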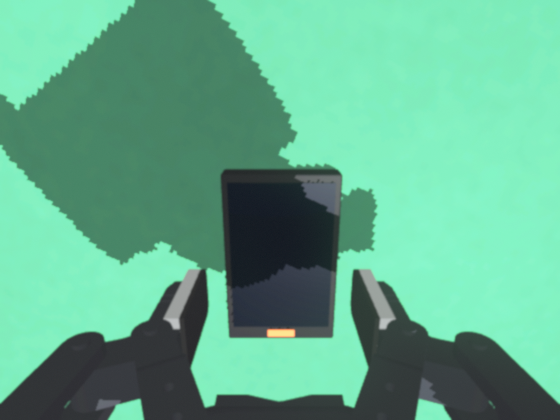

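The pads (rows 270–330) are clearly above the module's top, so the real fingertips sit well behind the nominal TCP at this opening. I'll lower by feel.

```bash
python3 -m inch '[{"fingers":-0.45,"x":0,"y":0,"z":0.004,"wx":0,"wy":0,"wz":0},{"fingers":-0.45,"x":0,"y":0,"z":0.008,"wx":0,"wy":0,"wz":0},{"fingers":-0.45,"x":0,"y":0,"z":0.01,"wx":0,"wy":0,"wz":0},{"fingers":-0.45,"x":0,"y":0,"z":0.01,"wx":0,"wy":0,"wz":0}]' | grep -E "pos|force"; python3 -m inch '[{"fingers":-0.45,"x":0,"y":0,"z":0.001,"wx":0,"wy":0,"wz":0},{"fingers":-0.45,"x":0,"y":0,"z":0.002,"wx":0,"wy":0,"wz":0},{"fingers":-0.45,"x":0,"y":0,"z":0.002,"wx":0,"wy":0,"wz":0}]' | grep -E "pos|force"
```

```text
tool_pos: [0.6198, -0.3002, -0.008]
contact_force: [-0.6, 0.3, -0.7]
gripper_force: 0.0
tool_pos: [0.62, -0.3004, -0.01]
contact_force: [-0.6, -0.1, 0.2]
gripper_force: 0.0
```

```bash
python3 -m inch '[{"fingers":-0.45,"x":0,"y":0,"z":0.001,"wx":0,"wy":0,"wz":0},{"fingers":-0.45,"x":0,"y":0,"z":0.003,"wx":0,"wy":0,"wz":0},{"fingers":-0.45,"x":0,"y":0,"z":0.003,"wx":0,"wy":0,"wz":0}]' | grep -E "pos|force"; python3 -c "
from h import *
im=cam('wrist'); cv2.imwrite('pics/d2.png',im['frame'][:,:,::-1])"
```

```text
tool_pos: [0.6199, -0.3003, -0.0131]
contact_force: [0.4, -0.5, -0.5]
gripper_force: 0.0
```

View pics/d2.png

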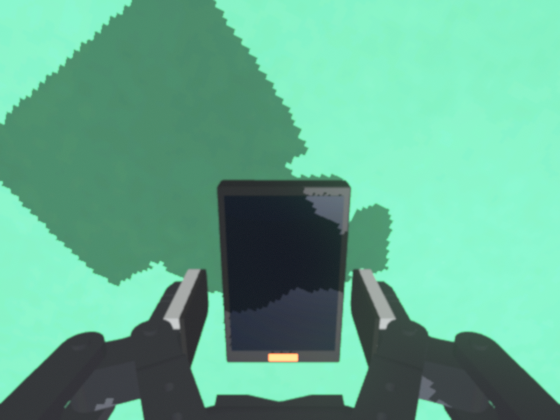

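```bash
python3 -m inch '[{"fingers":-0.45,"x":0,"y":0,"z":0.003,"wx":0,"wy":0,"wz":0},{"fingers":-0.45,"x":0,"y":0,"z":0.006,"wx":0,"wy":0,"wz":0},{"fingers":-0.45,"x":0,"y":0,"z":0.006,"wx":0,"wy":0,"wz":0}]' | grep -E "pos|force"; python3 -m inch '[{"fingers":-0.45,"x":0,"y":0,"z":0.001,"wx":0,"wy":0,"wz":0},{"fingers":-0.45,"x":0,"y":0,"z":0.002,"wx":0,"wy":0,"wz":0},{"fingers":-0.45,"x":0,"y":0,"z":0.002,"wx":0,"wy":0,"wz":0}]' | grep -E "pos|force"
```

```text
tool_pos: [0.6197, -0.3002, -0.0194]
contact_force: [-0.2, 0.9, 0.0]
gripper_force: 0.0
tool_pos: [0.6201, -0.3004, -0.0209]
contact_force: [0.6, -0.2, -0.1]
gripper_force: 0.0
```

```bash
python3 -m inch '[{"fingers":1,"x":0,"y":0,"z":0,"wx":0,"wy":0,"wz":0},{"fingers":1,"x":0,"y":0,"z":0,"wx":0,"wy":0,"wz":0},{"fingers":1,"x":0,"y":0,"z":0,"wx":0,"wy":0,"wz":0}]' | grep -E "pos|force|gap"
```

```text
tool_pos: [0.6204, -0.3005, -0.0198]
contact_force: [-0.6, 1.0, 5.7]
finger_gap: 0.609
gripper_force: 61.5
```

```bash
python3 -m inch '[{"fingers":-0.45,"x":0,"y":0,"z":0,"wx":0,"wy":0,"wz":0},{"fingers":-0.45,"x":0,"y":0,"z":0,"wx":0,"wy":0,"wz":0},{"fingers":-0.45,"x":0,"y":0,"z":0.002,"wx":0,"wy":0,"wz":0},{"fingers":-0.45,"x":0,"y":0,"z":0.004,"wx":0,"wy":0,"wz":0},{"fingers":-0.45,"x":0,"y":0,"z":0.004,"wx":0,"wy":0,"wz":0}]' | grep -E "pos|force"; python3 -m inch '[{"fingers":-0.45,"x":0,"y":0,"z":0.001,"wx":0,"wy":0,"wz":0},{"fingers":-0.45,"x":0,"y":0,"z":0.003,"wx":0,"wy":0,"wz":0},{"fingers":-0.45,"x":0,"y":0,"z":0.003,"wx":0,"wy":0,"wz":0}]' | grep -E "pos|force"
```

```text
tool_pos: [0.6197, -0.3002, -0.0255]
contact_force: [0.5, 0.3, -0.4]
gripper_force: 0.0
tool_pos: [0.6199, -0.3003, -0.0282]
contact_force: [-0.5, -0.1, -0.5]
gripper_force: 0.0
```

```bash
python3 -m inch '[{"fingers":1,"x":0,"y":0,"z":0,"wx":0,"wy":0,"wz":0},{"fingers":1,"x":0,"y":0,"z":0,"wx":0,"wy":0,"wz":0},{"fingers":1,"x":0,"y":0,"z":0,"wx":0,"wy":0,"wz":0}]' | grep -E "pos|force|gap";python3 -m inch '[{"fingers":1,"x":0,"y":0,"z":-0.01,"wx":0,"wy":0,"wz":0},{"fingers":1,"x":0,"y":0,"z":-0.03,"wx":0,"wy":0,"wz":0},{"fingers":1,"x":0,"y":0,"z":-0.07,"wx":0,"wy":0,"wz":0},{"fingers":1,"x":0,"y":0,"z":-0.12,"wx":0,"wy":0,"wz":0},{"fingers":1,"x":0,"y":0,"z":-0.145,"wx":0,"wy":0,"wz":0},{"fingers":1,"x":0,"y":0,"z":-0.145,"wx":0,"wy":0,"wz":0}]' | grep -E "pos|force|gap"; python3 -c "
from h import *
print(go(.587,.013,.12,94.4))
im=cam('wrist'); cv2.imwrite('pics/held2.png',im['frame'][:,:,::-1])"
```

```text
tool_pos: [0.6204, -0.3006, -0.0274]
contact_force: [0.6, 0.2, 2.4]
finger_gap: 0.636
gripper_force: 64.2
tool_pos: [0.6234, -0.3022, 0.1233]
contact_force: [0.1, 0.2, -2.1]
finger_gap: 0.636
gripper_force: 63.9
('d mm', array([301.5,  98.9,   1.3]), 'wz', np.float64(0.355), 'cur yaw', np.float64(114.8), 'j6', np.float64(-54.1), 'tilt', array([ 0.0093, -0.0052, -0.9999]))
```

View pics/held2.png

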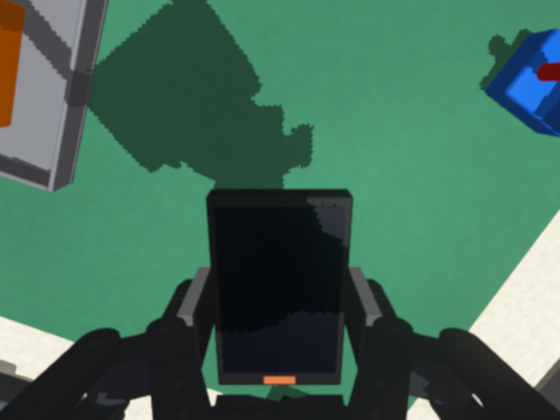

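The module is held level and centred (rows 190–383). Its underside is 27 mm behind the TCP, so on the bed the TCP goes to about z = 0.005. Carrying it to the chuck.

```bash
python3 -m inch '[{"fingers":1,"x":0.03,"y":0.01,"z":0,"wx":0,"wy":0,"wz":0.05},{"fingers":1,"x":0.075,"y":0.025,"z":0,"wx":0,"wy":0,"wz":0.1},{"fingers":1,"x":0.12,"y":0.04,"z":0,"wx":0,"wy":0,"wz":0.15},{"fingers":1,"x":0.165,"y":0.054,"z":0,"wx":0,"wy":0,"wz":0.2},{"fingers":1,"x":0.21,"y":0.069,"z":0,"wx":0,"wy":0,"wz":0.25},{"fingers":1,"x":0.25,"y":0.082,"z":0,"wx":0,"wy":0,"wz":0.3},{"fingers":1,"x":0.285,"y":0.093,"z":0,"wx":0,"wy":0,"wz":0.355},{"fingers":1,"x":0.3015,"y":0.099,"z":0,"wx":0,"wy":0,"wz":0.355}]' >/dev/null; python3 -m inch '[{"fingers":1,"x":0,"y":0,"z":0,"wx":0,"wy":0,"wz":0},{"fingers":1,"x":0,"y":0,"z":0,"wx":0,"wy":0,"wz":0},{"fingers":1,"x":0,"y":0,"z":0,"wx":0,"wy":0,"wz":0}]' | grep -E "pos|force|gap"; python3 - <<'E'
from h import *
print(go(.587,.0132,.0046,94.4)); im=cam("wrist"); cv2.imwrite("pics/over1.png",im["frame"][:,:,::-1])
print(proj(im,[[.587,.0132,.032]]))
s=bot.get_state(); zt=s["tool_pos"][2]+.0394
h=cv2.cvtColor(im["frame"],cv2.COLOR_RGB2HSV); print(ray(im,[[208,190],[352,190],[224,383],[342,383]],zt), s["tool_pos"])
E
```

```text
tool_pos: [0.5838, 0.0135, 0.1166]
contact_force: [-0.2, 0.0, 0.2]
finger_gap: 0.634
gripper_force: 63.9
('d mm', array([ -0.5,   3.3, 112. ]), 'wz', np.float64(-0.0), 'cur yaw', np.float64(94.4), 'j6', np.float64(-7.1), 'tilt', array([-9.e-04, -7.e-04, -1.e+00]))
[[284.4645356  205.25195642]]
[[ 0.55362412  0.05685293]
 [ 0.60687557  0.06091767]
 [ 0.561987   -0.03279121]
 [ 0.6149021  -0.02864506]] [0.58391595 0.01335676 0.11674225]
```

View pics/over1.png

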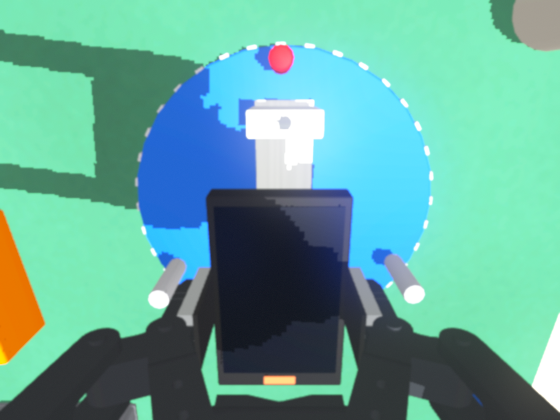

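The panel is in line with the bed: jaw at (285,122), steel posts at (165,285) and (405,280), all clear. Lowering.

```bash
python3 -m inch '[{"fingers":1,"x":-0.001,"y":0.003,"z":0.03,"wx":0,"wy":0,"wz":0},{"fingers":1,"x":-0.001,"y":0.003,"z":0.07,"wx":0,"wy":0,"wz":0},{"fingers":1,"x":-0.001,"y":0.003,"z":0.095,"wx":0,"wy":0,"wz":0},{"fingers":1,"x":-0.001,"y":0.003,"z":0.105,"wx":0,"wy":0,"wz":0},{"fingers":1,"x":-0.001,"y":0.003,"z":0.108,"wx":0,"wy":0,"wz":0},{"fingers":1,"x":-0.001,"y":0.003,"z":0.108,"wx":0,"wy":0,"wz":0},{"fingers":1,"x":-0.001,"y":0.003,"z":0.108,"wx":0,"wy":0,"wz":0}]' | grep -E "pos|force|gap"; python3 -m inch '[{"fingers":1,"x":0,"y":0,"z":0.001,"wx":0,"wy":0,"wz":0},{"fingers":1,"x":0,"y":0,"z":0.003,"wx":0,"wy":0,"wz":0},{"fingers":1,"x":0,"y":0,"z":0.003,"wx":0,"wy":0,"wz":0}]' | grep -E "pos|force|gap"
```

```text
tool_pos: [0.5884, 0.0137, 0.0106]
contact_force: [-0.4, -0.6, -1.1]
finger_gap: 0.634
gripper_force: 63.8
tool_pos: [0.587, 0.0141, 0.0066]
contact_force: [-0.7, -0.4, -0.8]
finger_gap: 0.63
gripper_force: 63.8
```

```bash
python3 -m inch '[{"fingers":1,"x":0,"y":0,"z":0.001,"wx":0,"wy":0,"wz":0},{"fingers":1,"x":0,"y":0,"z":0.0025,"wx":0,"wy":0,"wz":0},{"fingers":1,"x":0,"y":0,"z":0.0025,"wx":0,"wy":0,"wz":0}]' | grep -E "pos|force|gap"
```

```text
tool_pos: [0.5871, 0.0141, 0.0045]
contact_force: [-0.2, 0.9, 5.3]
finger_gap: 0.626
gripper_force: 64.5
```

```bash
python3 -m inch '[{"fingers":-0.6,"x":0,"y":0,"z":-0.001,"wx":0,"wy":0,"wz":0},{"fingers":-0.6,"x":0,"y":0,"z":-0.001,"wx":0,"wy":0,"wz":0},{"fingers":-0.6,"x":0,"y":0,"z":-0.001,"wx":0,"wy":0,"wz":0},{"fingers":-0.6,"x":0,"y":0,"z":-0.02,"wx":0,"wy":0,"wz":0},{"fingers":-0.6,"x":0,"y":0,"z":-0.06,"wx":0,"wy":0,"wz":0},{"fingers":-0.6,"x":0,"y":0,"z":-0.105,"wx":0,"wy":0,"wz":0},{"fingers":-0.6,"x":0,"y":0,"z":-0.115,"wx":0,"wy":0,"wz":0},{"fingers":-0.6,"x":0,"y":0,"z":-0.115,"wx":0,"wy":0,"wz":0}]' | grep -E "pos|force|gap"; python3 near.py .044; python3 -m inch '[{"fingers":-0.6,"x":0.04,"y":0.004,"z":-0.01,"wx":0,"wy":0,"wz":-0.01},{"fingers":-0.6,"x":0.085,"y":0.009,"z":-0.01,"wx":0,"wy":0,"wz":-0.02},{"fingers":-0.6,"x":0.13,"y":0.013,"z":-0.01,"wx":0,"wy":0,"wz":-0.03},{"fingers":-0.6,"x":0.175,"y":0.018,"z":-0.01,"wx":0,"wy":0,"wz":-0.04},{"fingers":-0.6,"x":0.22,"y":0.022,"z":-0.01,"wx":0,"wy":0,"wz":-0.056},{"fingers":-0.6,"x":0.26,"y":0.026,"z":-0.01,"wx":0,"wy":0,"wz":-0.056},{"fingers":-0.6,"x":0.27,"y":0.027,"z":-0.01,"wx":0,"wy":0,"wz":-0.056},{"fingers":-0.6,"x":0.27,"y":0.027,"z":-0.01,"wx":0,"wy":0,"wz":-0.056}]' | grep -E "time|pos|gap"; python3 near.py; python3 look.py
```

```text
tool_pos: [0.5888, 0.014, 0.1211]
contact_force: [0.5, 0.5, -0.7]
finger_gap: 0.8
gripper_force: 0.0
[(0.5726, 0.0387, 25, 43, 153.1, (259, 169)), (0.5812, -0.0001, 24, 25, 94.3, (268, 223))]
('d mm', array([ 25.7, -12.8, 117.2]), 'wz', np.float64(-1.024), 'cur yaw', np.float64(94.4), 'j6', np.float64(-7.2), 'tilt', array([ 1.6e-03, -1.0e-04, -1.0e+00]))
time_s: 27.9
tool_pos: [0.5914, 0.2866, 0.126]
finger_gap: 0.798
[(0.5936, 0.2882, 53, 89, 98.1, (281, 189)), (0.422, 0.2963, 59, 93, 64.2, (86, 144)), (0.5068, 0.4012, 29, 59, 7.7, (185, 17))]
('d mm', array([  3.2,   3. , 124.3]), 'wz', np.float64(-0.007), 'cur yaw', np.float64(97.7), 'j6', np.float64(14.4), 'tilt', array([-0.0038, -0.0023, -1.    ]))
panels
 (0.5889, 0.0123, 51, 82, 93.8, (307, 211))
```

```bash
python3 -m inch '[{"fingers":-0.45,"x":0.002,"y":0.002,"z":0.04,"wx":0,"wy":0,"wz":-0.005},{"fingers":-0.45,"x":0.002,"y":0.002,"z":0.085,"wx":0,"wy":0,"wz":-0.005},{"fingers":-0.45,"x":0.002,"y":0.002,"z":0.12,"wx":0,"wy":0,"wz":-0.005},{"fingers":-0.45,"x":0.002,"y":0.002,"z":0.135,"wx":0,"wy":0,"wz":-0.005},{"fingers":-0.45,"x":0.002,"y":0.002,"z":0.142,"wx":0,"wy":0,"wz":-0.005},{"fingers":-0.45,"x":0.002,"y":0.002,"z":0.142,"wx":0,"wy":0,"wz":-0.005},{"fingers":-0.45,"x":0.002,"y":0.002,"z":0.142,"wx":0,"wy":0,"wz":-0.005}]' | grep -E "pos|force|gap"
```

```text
tool_pos: [0.5964, 0.2877, -0.0116]
contact_force: [0.7, 0.5, -0.0]
finger_gap: 0.725
gripper_force: 0.0
```

```bash
python3 near.py
```

```text
[(0.5918, 0.3113, 44, 55, 7.8, (278, 220))]
('d mm', array([ 23.8,  -1.4, -13.2]), 'wz', np.float64(-1.569), 'cur yaw', np.float64(97.9), 'j6', np.float64(14.2), 'tilt', array([ 0.0035,  0.0014, -1.    ]))
```

```bash
python3 -m inch '[{"fingers":-0.45,"x":0,"y":-0.001,"z":0.006,"wx":0,"wy":0,"wz":0},{"fingers":-0.45,"x":0,"y":-0.001,"z":0.011,"wx":0,"wy":0,"wz":0},{"fingers":-0.45,"x":0,"y":-0.001,"z":0.015,"wx":0,"wy":0,"wz":0},{"fingers":-0.45,"x":0,"y":-0.001,"z":0.015,"wx":0,"wy":0,"wz":0}]' | grep -E "pos|force|gap"; python3 -m inch '[{"fingers":1,"x":0,"y":0,"z":0,"wx":0,"wy":0,"wz":0},{"fingers":1,"x":0,"y":0,"z":0,"wx":0,"wy":0,"wz":0},{"fingers":1,"x":0,"y":0,"z":0,"wx":0,"wy":0,"wz":0}]' | grep -E "pos|force|gap"
```

```text
tool_pos: [0.5931, 0.2873, -0.029]
contact_force: [0.7, 0.3, 0.4]
finger_gap: 0.723
gripper_force: 0.0
tool_pos: [0.594, 0.2876, -0.0281]
contact_force: [-0.7, 0.3, 1.2]
finger_gap: 0.636
gripper_force: 64.4
```

```bash
python3 -m inch '[{"fingers":1,"x":0,"y":0,"z":-0.01,"wx":0,"wy":0,"wz":0},{"fingers":1,"x":0,"y":0,"z":-0.03,"wx":0,"wy":0,"wz":0},{"fingers":1,"x":0,"y":0,"z":-0.07,"wx":0,"wy":0,"wz":0},{"fingers":1,"x":0,"y":0,"z":-0.12,"wx":0,"wy":0,"wz":0},{"fingers":1,"x":0,"y":0,"z":-0.15,"wx":0,"wy":0,"wz":0},{"fingers":1,"x":0,"y":0,"z":-0.15,"wx":0,"wy":0,"wz":0}]' | grep -E "pos|force|gap"; python3 -m inch '[{"fingers":1,"x":-0.03,"y":-0.005,"z":0,"wx":0,"wy":0,"wz":0.01},{"fingers":1,"x":-0.075,"y":-0.012,"z":0,"wx":0,"wy":0,"wz":0.02},{"fingers":1,"x":-0.12,"y":-0.02,"z":0,"wx":0,"wy":0,"wz":0.03},{"fingers":1,"x":-0.165,"y":-0.027,"z":0,"wx":0,"wy":0,"wz":0.04},{"fingers":1,"x":-0.21,"y":-0.034,"z":0,"wx":0,"wy":0,"wz":0.06},{"fingers":1,"x":-0.25,"y":-0.041,"z":0,"wx":0,"wy":0,"wz":0.06},{"fingers":1,"x":-0.271,"y":-0.0445,"z":0,"wx":0,"wy":0,"wz":0.06},{"fingers":1,"x":-0.271,"y":-0.0445,"z":0,"wx":0,"wy":0,"wz":0.06}]' >/dev/null; python3 -m inch '[{"fingers":1,"x":0,"y":0,"z":0,"wx":0,"wy":0,"wz":0},{"fingers":1,"x":0,"y":0,"z":0,"wx":0,"wy":0,"wz":0}]' | grep -E "pos|force|gap"; cat > held.py <<'E'
from h import *
im=cam("wrist"); s=bot.get_state(); zt=s["tool_pos"][2]+.0395
h=cv2.cvtColor(im["frame"],cv2.COLOR_RGB2HSV); V=h[:,:,2].astype(int)
d=((V<80)&(h[:,:,1]<130)).astype(int)
def edge(r,c0,c1,st):   # first light pixel from the middle outwards
    for c in range(c0,c1,st):
        if not d[r,c]: return c
col=[next((r for r in range(260,100,-1) if not d[r,c]),None) for c in(250,280,310)]
top=int(np.median([r for r in col if r])); rows=(top+15,top+50)
P=[(edge(r,280,100,-1),r) for r in rows]+[(edge(r,280,460,1),r) for r in rows]; print(top,P)
p=ray(im,[*P,(280,top)],zt); print("left/right edges, far edge",np.round(p,4).tolist(),"width",np.round(np.linalg.norm(p[0]-p[2]),4)); 
R=s["orientation"]; q=(p-s["tool_pos"][:2])@R[:2,:2]; print("panel centre in tool: x",round(q[4,0]-.045,4),"y",round(q[:4,1].mean(),4))
print(s["tool_pos"],s["finger_gap"]); print(go(.587,.0132,.0166,94.4))
cv2.imwrite("pics/held.png",im["frame"][:,:,::-1])
E
python3 held.py
```

```text
tool_pos: [0.5975, 0.289, 0.1283]
contact_force: [1.1, 0.4, -1.4]
finger_gap: 0.632
gripper_force: 64.2
tool_pos: [0.5864, 0.0139, 0.1211]
contact_force: [-0.1, 0.3, -2.6]
finger_gap: 0.628
gripper_force: 64.1
259 [(247, 274), (194, 309), (305, 274), (326, 309)]
left/right edges, far edge [[0.5724, 0.0233], [0.5512, 0.0052], [0.5956, 0.0251], [0.6059, 0.0096], [0.585, 0.031]] width 0.0233
panel centre in tool: x -0.028 y -0.0052
[0.58659568 0.01408897 0.12130466] 0.6370295774836294
('d mm', array([ -1. ,   0.4, 104.7]), 'wz', np.float64(0.002), 'cur yaw', np.float64(94.5), 'j6', np.float64(-7.3), 'tilt', array([-9.e-04,  5.e-04, -1.e+00]))
```

```bash
python3 - <<'E'
import cv2
for f in("over1","held"):
    h=cv2.cvtColor(cv2.imread(f"pics/{f}.png"),cv2.COLOR_BGR2HSV)
    for c in(230,280,335): print(f,c,[(r,*h[r,c].tolist()) for r in list(range(182,202,2))+[215,235,260,300]])
    print(f,"row 225",[(c,*h[225,c].tolist()) for c in list(range(204,218,2))+list(range(344,360,2))])
E
```

```text
over1 230 [(182, 109, 203, 212), (184, 109, 204, 212), (186, 109, 204, 213), (188, 110, 188, 164), (190, 115, 88, 64), (192, 118, 58, 53), (194, 118, 59, 52), (196, 118, 57, 54), (198, 117, 46, 55), (200, 115, 50, 56), (215, 113, 136, 47), (235, 113, 141, 47), (260, 113, 145, 44), (300, 112, 103, 37)]
over1 280 [(182, 60, 2, 226), (184, 60, 2, 225), (186, 45, 2, 224), (188, 90, 3, 179), (190, 115, 32, 89), (192, 116, 45, 80), (194, 118, 42, 79), (196, 118, 36, 85), (198, 120, 24, 106), (200, 120, 21, 110), (215, 113, 89, 57), (235, 114, 110, 44), (260, 113, 114, 38), (300, 110, 109, 35)]
over1 335 [(182, 96, 153, 255), (184, 96, 155, 255), (186, 96, 156, 255), (188, 104, 168, 255), (190, 114, 149, 151), (192, 115, 140, 131), (194, 116, 137, 130), (196, 116, 122, 132), (198, 118, 86, 146), (200, 117, 78, 150), (215, 115, 113, 133), (235, 114, 118, 117), (260, 114, 175, 80), (300, 112, 147, 52)]
over1 row 225 [(204, 98, 192, 255), (206, 99, 193, 255), (208, 110, 191, 175), (210, 117, 52, 54), (212, 118, 57, 54), (214, 115, 87, 50), (216, 113, 127, 46), (344, 116, 102, 138), (346, 116, 
[... 676 characters left out ...]
 113, 119, 43), (260, 113, 108, 40), (300, 110, 103, 37)]
held 335 [(182, 95, 158, 255), (184, 95, 159, 255), (186, 96, 163, 255), (188, 111, 180, 207), (190, 115, 156, 131), (192, 115, 158, 129), (194, 116, 146, 129), (196, 116, 103, 141), (198, 117, 81, 154), (200, 117, 80, 153), (215, 115, 114, 136), (235, 115, 116, 121), (260, 113, 180, 82), (300, 112, 139, 55)]
held row 225 [(204, 96, 187, 255), (206, 102, 192, 255), (208, 111, 156, 119), (210, 115, 54, 57), (212, 115, 58, 57), (214, 112, 108, 52), (216, 113, 143, 48), (344, 115, 105, 141), (346, 117, 83, 148), (348, 117, 84, 151), (350, 114, 132, 183), (352, 100, 178, 255), (354, 96, 172, 255), (356, 96, 173, 255), (358, 96, 172, 255)]
```

The held module shows the same edges as the first one (188.5 / 208 / 350 px), so it sits in the same place in the grip. I'll lower it 12 mm higher than the first.

```bash
cat > held.py <<'E'
from h import *
im=cam("wrist"); s=bot.get_state(); h=cv2.cvtColor(im["frame"],cv2.COLOR_RGB2HSV)
d=(h[:,:,2]<170)&(h[:,:,1]<165)
run=lambda a: next((i for i,v in enumerate(a) if not v),None)
print("edges (ref 188, 208, 350):",300-run(d[300:0:-1,230]),280-run(d[225,280::-1]),280+run(d[225,280:]),s["tool_pos"],round(s["finger_gap"],3)); print(go(.587,.0138,.0,94.4))
cv2.imwrite("pics/held.png",im["frame"][:,:,::-1])
E
python3 -m inch '[{"fingers":1,"x":0,"y":0.0005,"z":0.03,"wx":0,"wy":0,"wz":0},{"fingers":1,"x":0,"y":0.0005,"z":0.065,"wx":0,"wy":0,"wz":0},{"fingers":1,"x":0,"y":0.0005,"z":0.09,"wx":0,"wy":0,"wz":0},{"fingers":1,"x":0,"y":0.0005,"z":0.099,"wx":0,"wy":0,"wz":0},{"fingers":1,"x":0,"y":0.0005,"z":0.102,"wx":0,"wy":0,"wz":0},{"fingers":1,"x":0,"y":0.0005,"z":0.102,"wx":0,"wy":0,"wz":0},{"fingers":1,"x":0,"y":0.0005,"z":0.102,"wx":0,"wy":0,"wz":0}]' | grep -E "pos|force|gap";  python3 -m inch '[{"fingers":1,"x":0,"y":0,"z":0.001,"wx":0,"wy":0,"wz":0},{"fingers":1,"x":0,"y":0,"z":0.002,"wx":0,"wy":0,"wz":0},{"fingers":1,"x":0,"y":0,"z":0.002,"wx":0,"wy":0,"wz":0}]' | grep -E "pos|force|gap"
```

```text
tool_pos: [0.5888, 0.0132, 0.021]
contact_force: [-0.8, 0.2, -2.3]
finger_gap: 0.637
gripper_force: 64.1
tool_pos: [0.5877, 0.0129, 0.0182]
contact_force: [-0.2, -0.4, -1.0]
finger_gap: 0.638
gripper_force: 64.1
```

```bash
python3 -m inch '[{"fingers":1,"x":0.001,"y":-0.0005,"z":0,"wx":0,"wy":0,"wz":0},{"fingers":1,"x":0.001,"y":-0.0005,"z":0.002,"wx":0,"wy":0,"wz":0},{"fingers":1,"x":0.001,"y":-0.0005,"z":0.002,"wx":0,"wy":0,"wz":0}]' | grep -E "pos|force|gap"
```

```text
tool_pos: [0.587, 0.0139, 0.0159]
contact_force: [-0.4, 0.1, 0.8]
finger_gap: 0.632
gripper_force: 64.3
```

```bash
python3 -m inch '[{"fingers":-0.6,"x":0,"y":0,"z":0,"wx":0,"wy":0,"wz":0},{"fingers":-0.6,"x":0,"y":0,"z":0,"wx":0,"wy":0,"wz":0},{"fingers":-0.6,"x":0,"y":0,"z":0,"wx":0,"wy":0,"wz":0},{"fingers":-0.6,"x":0,"y":0,"z":-0.02,"wx":0,"wy":0,"wz":0},{"fingers":-0.6,"x":0,"y":0,"z":-0.06,"wx":0,"wy":0,"wz":0},{"fingers":-0.6,"x":0,"y":0,"z":-0.1,"wx":0,"wy":0,"wz":0},{"fingers":-0.6,"x":0,"y":0,"z":-0.11,"wx":0,"wy":0,"wz":0},{"fingers":-0.6,"x":0,"y":0,"z":-0.11,"wx":0,"wy":0,"wz":0}]' | grep -E "pos|force|gap"; python3 -m inch '[{"fingers":-0.6,"x":0.035,"y":-0.017,"z":0,"wx":0,"wy":0,"wz":0.06},{"fingers":-0.6,"x":0.075,"y":-0.037,"z":0,"wx":0,"wy":0,"wz":0.13},{"fingers":-0.6,"x":0.115,"y":-0.057,"z":0,"wx":0,"wy":0,"wz":0.2},{"fingers":-0.6,"x":0.155,"y":-0.077,"z":0,"wx":0,"wy":0,"wz":0.27},{"fingers":-0.6,"x":0.195,"y":-0.097,"z":0,"wx":0,"wy":0,"wz":0.34},{"fingers":-0.6,"x":0.235,"y":-0.117,"z":0,"wx":0,"wy":0,"wz":0.41},{"fingers":-0.6,"x":0.27,"y":-0.134,"z":0,"wx":0,"wy":0,"wz":0.48},{"fingers":-0.6,"x":0.293,"y":-0.145,"z":0,"wx":0,"wy":0,"wz":0.524}]' >/dev/null;  python3 -m inch '[{"fingers":-0.6,"x":0,"y":0,"z":0,"wx":0,"wy":0,"wz":0},{"fingers":-0.6,"x":0,"y":0,"z":0,"wx":0,"wy":0,"wz":0}]' | grep -E "time|pos|force|gap"; python3 near.py; python3 look.py
```

```text
tool_pos: [0.5887, 0.0138, 0.128]
contact_force: [0.5, 0.4, -0.2]
finger_gap: 0.805
gripper_force: 0.0
time_s: 34.2
tool_pos: [0.4182, 0.2943, 0.1242]
contact_force: [-0.4, -0.2, 0.7]
finger_gap: 0.802
gripper_force: 0.0
[(0.4192, 0.2969, 54, 88, 64.4, (279, 189))]
('d mm', array([  3.2,  -0.9, 122.4]), 'wz', np.float64(0.002), 'cur yaw', np.float64(64.5), 'j6', np.float64(55.9), 'tilt', array([-0.0019, -0.0018, -1.    ]))
panels
 (0.5888, 0.012, 54, 87, 94.9, (306, 210))
```

```bash
python3 -m inch '[{"fingers":-0.45,"x":0.002,"y":-0.001,"z":0.04,"wx":0,"wy":0,"wz":0},{"fingers":-0.45,"x":0.002,"y":-0.001,"z":0.085,"wx":0,"wy":0,"wz":0},{"fingers":-0.45,"x":0.002,"y":-0.001,"z":0.12,"wx":0,"wy":0,"wz":0},{"fingers":-0.45,"x":0.002,"y":-0.001,"z":0.132,"wx":0,"wy":0,"wz":0},{"fingers":-0.45,"x":0.002,"y":-0.001,"z":0.138,"wx":0,"wy":0,"wz":0},{"fingers":-0.45,"x":0.002,"y":-0.001,"z":0.143,"wx":0,"wy":0,"wz":0},{"fingers":-0.45,"x":0.002,"y":-0.001,"z":0.148,"wx":0,"wy":0,"wz":0},{"fingers":-0.45,"x":0.002,"y":-0.001,"z":0.15,"wx":0,"wy":0,"wz":0}]' | grep -E "pos|force|gap"; python3 -m inch '[{"fingers":-0.45,"x":0,"y":0,"z":0.001,"wx":0,"wy":0,"wz":0},{"fingers":-0.45,"x":0,"y":0,"z":0.001,"wx":0,"wy":0,"wz":0},{"fingers":1,"x":0,"y":0,"z":0.001,"wx":0,"wy":0,"wz":0},{"fingers":1,"x":0,"y":0,"z":0.001,"wx":0,"wy":0,"wz":0},{"fingers":1,"x":0,"y":0,"z":0.001,"wx":0,"wy":0,"wz":0}]' | grep -E "pos|force|gap"
```

```text
tool_pos: [0.4203, 0.2974, -0.0236]
contact_force: [-0.5, 0.0, 0.9]
finger_gap: 0.723
gripper_force: 0.0
tool_pos: [0.4198, 0.2972, -0.0242]
contact_force: [-1.2, -0.7, 6.6]
finger_gap: 0.629
gripper_force: 61.9
```

```bash
python3 -m inch '[{"fingers":-0.45,"x":0,"y":0,"z":0,"wx":0,"wy":0,"wz":0},{"fingers":-0.45,"x":0,"y":0,"z":0,"wx":0,"wy":0,"wz":0},{"fingers":-0.45,"x":0,"y":0,"z":0.003,"wx":0,"wy":0,"wz":0},{"fingers":-0.45,"x":0,"y":0,"z":0.003,"wx":0,"wy":0,"wz":0},{"fingers":1,"x":0,"y":0,"z":0.003,"wx":0,"wy":0,"wz":0},{"fingers":1,"x":0,"y":0,"z":0.003,"wx":0,"wy":0,"wz":0},{"fingers":1,"x":0,"y":0,"z":0.003,"wx":0,"wy":0,"wz":0}]' | grep -E "pos|force|gap"; python3 -m inch '[{"fingers":1,"x":0,"y":0,"z":-0.01,"wx":0,"wy":0,"wz":0},{"fingers":1,"x":0,"y":0,"z":-0.03,"wx":0,"wy":0,"wz":0},{"fingers":1,"x":0,"y":0,"z":-0.07,"wx":0,"wy":0,"wz":0},{"fingers":1,"x":0,"y":0,"z":-0.12,"wx":0,"wy":0,"wz":0},{"fingers":1,"x":0,"y":0,"z":-0.16,"wx":0,"wy":0,"wz":0},{"fingers":1,"x":0,"y":0,"z":-0.16,"wx":0,"wy":0,"wz":0},{"fingers":1,"x":0,"y":0,"z":-0.16,"wx":0,"wy":0,"wz":0}]' | grep -E "pos|force|gap"; python3 held.py
```

```text
tool_pos: [0.4192, 0.2968, -0.0281]
contact_force: [-0.8, -0.4, 4.8]
finger_gap: 0.636
gripper_force: 63.6
tool_pos: [0.4199, 0.2973, 0.1329]
contact_force: [-0.7, 0.4, -1.6]
finger_gap: 0.633
gripper_force: 63.9
edges (ref 188, 208, 350): 142 101 352 [0.41872209 0.29652772 0.13141121] 0.633
('d mm', array([-182.4,  273.8,  131.4]), 'wz', np.float64(-0.523), 'cur yaw', np.float64(64.4), 'j6', np.float64(56.1), 'tilt', array([-6.e-04, -4.e-04, -1.e+00]))
```

```bash
python3 -m inch '[{"fingers":1,"x":-0.02,"y":0.03,"z":0,"wx":0,"wy":0,"wz":-0.06},{"fingers":1,"x":-0.042,"y":0.064,"z":0,"wx":0,"wy":0,"wz":-0.13},{"fingers":1,"x":-0.066,"y":0.1,"z":0,"wx":0,"wy":0,"wz":-0.2},{"fingers":1,"x":-0.091,"y":0.137,"z":0,"wx":0,"wy":0,"wz":-0.27},{"fingers":1,"x":-0.116,"y":0.174,"z":0,"wx":0,"wy":0,"wz":-0.34},{"fingers":1,"x":-0.14,"y":0.211,"z":0,"wx":0,"wy":0,"wz":-0.41},{"fingers":1,"x":-0.164,"y":0.247,"z":0,"wx":0,"wy":0,"wz":-0.48},{"fingers":1,"x":-0.182,"y":0.274,"z":0,"wx":0,"wy":0,"wz":-0.523}]' >/dev/null; python3 -m inch '[{"fingers":1,"x":0,"y":0,"z":0.008,"wx":0,"wy":0,"wz":0},{"fingers":1,"x":0,"y":0,"z":0.008,"wx":0,"wy":0,"wz":0},{"fingers":1,"x":0,"y":0,"z":0.008,"wx":0,"wy":0,"wz":0}]' | grep -E "pos|force|gap"; python3 held.py
```

```text
tool_pos: [0.5858, 0.0153, 0.1215]
contact_force: [-0.7, -0.1, -2.0]
finger_gap: 0.633
gripper_force: 63.8
edges (ref 188, 208, 350): 187 207 350 [0.58630303 0.01559977 0.12228785] 0.635
('d mm', array([ -2. ,   1. , 122.3]), 'wz', np.float64(0.001), 'cur yaw', np.float64(94.5), 'j6', np.float64(-7.1), 'tilt', array([-3.7e-03,  6.0e-04, -1.0e+00]))
```

```bash
python3 -m inch '[{"fingers":1,"x":-0.0015,"y":0.001,"z":0.03,"wx":0,"wy":0,"wz":0},{"fingers":1,"x":-0.0015,"y":0.001,"z":0.065,"wx":0,"wy":0,"wz":0},{"fingers":1,"x":-0.0015,"y":0.001,"z":0.083,"wx":0,"wy":0,"wz":0},{"fingers":1,"x":-0.0015,"y":0.001,"z":0.089,"wx":0,"wy":0,"wz":0},{"fingers":1,"x":-0.0015,"y":0.001,"z":0.09,"wx":0,"wy":0,"wz":0},{"fingers":1,"x":-0.0015,"y":0.001,"z":0.09,"wx":0,"wy":0,"wz":0},{"fingers":1,"x":-0.0015,"y":0.001,"z":0.09,"wx":0,"wy":0,"wz":0}]' | grep -E "pos|force|gap";  python3 -m inch '[{"fingers":1,"x":0,"y":0,"z":0.001,"wx":0,"wy":0,"wz":0},{"fingers":1,"x":0,"y":0,"z":0.002,"wx":0,"wy":0,"wz":0},{"fingers":1,"x":0,"y":0,"z":0.002,"wx":0,"wy":0,"wz":0}]' | grep -E "pos|force|gap"
```

```text
tool_pos: [0.5904, 0.0134, 0.0351]
contact_force: [-0.5, -0.6, -1.0]
finger_gap: 0.637
gripper_force: 63.8
tool_pos: [0.5894, 0.0131, 0.032]
contact_force: [-0.3, 0.1, -1.0]
finger_gap: 0.637
gripper_force: 63.8
```

```bash
python3 -m inch '[{"fingers":1,"x":0.001,"y":-0.0015,"z":0,"wx":0,"wy":0,"wz":0},{"fingers":1,"x":0.001,"y":-0.0015,"z":0.002,"wx":0,"wy":0,"wz":0},{"fingers":1,"x":0.001,"y":-0.0015,"z":0.003,"wx":0,"wy":0,"wz":0},{"fingers":1,"x":0.001,"y":-0.0015,"z":0.003,"wx":0,"wy":0,"wz":0}]' | grep -E "pos|force|gap"
```

```text
tool_pos: [0.5874, 0.014, 0.0284]
contact_force: [-0.4, 0.2, -1.4]
finger_gap: 0.635
gripper_force: 63.9
```

```bash
python3 -m inch '[{"fingers":1,"x":0,"y":0,"z":0.001,"wx":0,"wy":0,"wz":0},{"fingers":1,"x":0,"y":0,"z":0.0015,"wx":0,"wy":0,"wz":0},{"fingers":1,"x":0,"y":0,"z":0.0015,"wx":0,"wy":0,"wz":0}]' | grep -E "pos|force|gap"
```

```text
tool_pos: [0.5877, 0.014, 0.0279]
contact_force: [-2.0, -0.5, 4.4]
finger_gap: 0.636
gripper_force: 64.5
```

```bash
python3 -m inch '[{"fingers":-0.6,"x":0,"y":0,"z":0,"wx":0,"wy":0,"wz":0},{"fingers":-0.6,"x":0,"y":0,"z":0,"wx":0,"wy":0,"wz":0},{"fingers":-0.6,"x":0,"y":0,"z":0,"wx":0,"wy":0,"wz":0},{"fingers":-0.6,"x":0,"y":0,"z":-0.02,"wx":0,"wy":0,"wz":0},{"fingers":-0.6,"x":0,"y":0,"z":-0.06,"wx":0,"wy":0,"wz":0},{"fingers":-0.6,"x":0,"y":0,"z":-0.1,"wx":0,"wy":0,"wz":0},{"fingers":-0.6,"x":0,"y":0,"z":-0.1,"wx":0,"wy":0,"wz":0}]' | grep -E "pos|force|gap"; python3 -m inch '[{"fingers":-0.6,"x":0.04,"y":-0.005,"z":0,"wx":0,"wy":0,"wz":0.02},{"fingers":-0.6,"x":0.085,"y":-0.01,"z":0,"wx":0,"wy":0,"wz":0.05},{"fingers":-0.6,"x":0.13,"y":-0.015,"z":0,"wx":0,"wy":0,"wz":0.08},{"fingers":-0.6,"x":0.175,"y":-0.02,"z":0,"wx":0,"wy":0,"wz":0.1},{"fingers":-0.6,"x":0.22,"y":-0.025,"z":0,"wx":0,"wy":0,"wz":0.12},{"fingers":-0.6,"x":0.265,"y":-0.03,"z":0,"wx":0,"wy":0,"wz":0.14},{"fingers":-0.6,"x":0.31,"y":-0.035,"z":0,"wx":0,"wy":0,"wz":0.16},{"fingers":-0.6,"x":0.355,"y":-0.04,"z":0,"wx":0,"wy":0,"wz":0.178}]' | grep -E "pos|gap"; python3 look.py; python3 -c "
from h import *
print(go(.507,.4357,.12,84.2))"
```

```text
tool_pos: [0.5924, 0.0139, 0.133]
contact_force: [1.0, -0.5, 0.7]
finger_gap: 0.8
gripper_force: 0.0
tool_pos: [0.5195, 0.3664, 0.1262]
finger_gap: 0.798
panels
 (0.5898, 0.0105, 56, 86, 90.5, (306, 213))
('d mm', array([ 59.8, -17.3,   6.8]), 'wz', np.float64(0.002), 'cur yaw', np.float64(84.3), 'j6', np.float64(37.4), 'tilt', array([-8.0e-04,  6.6e-03, -1.0e+00]))
```

```bash
python3 -m inch '[{"fingers":-0.6,"x":0.03,"y":-0.009,"z":0,"wx":0,"wy":0,"wz":0},{"fingers":-0.6,"x":0.06,"y":-0.017,"z":0.003,"wx":0,"wy":0,"wz":0},{"fingers":-0.6,"x":0.06,"y":-0.017,"z":0.003,"wx":0,"wy":0,"wz":0},{"fingers":-0.6,"x":0.06,"y":-0.017,"z":0.003,"wx":0,"wy":0,"wz":0}]' | grep -E "pos|gap"; python3 near.py; python3 - <<'E'
from h import *
im=cam("top"); cv2.imwrite("pics/top1.png",cv2.resize(im["frame"][150:280,120:380,::-1],None,fx=3,fy=3,interpolation=cv2.INTER_CUBIC))
E
```

```text
tool_pos: [0.5089, 0.4263, 0.123]
finger_gap: 0.802
[(0.5075, 0.4381, 55, 89, 84.3, (276, 179))]
('d mm', array([ 12.5,  -2.8, 121.2]), 'wz', np.float64(-0.001), 'cur yaw', np.float64(84.3), 'j6', np.float64(42.0), 'tilt', array([-0.0012, -0.0016, -1.    ]))
```

View pics/top1.png

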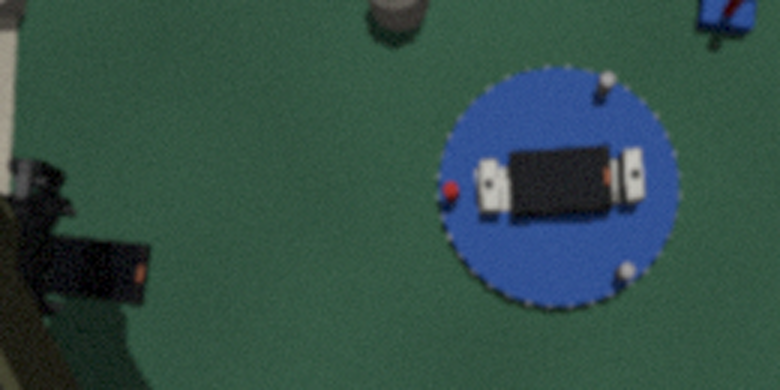

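The stack at (560,183) in the crop is square on the bed and centred between the open jaws. Now the fourth module.

```bash
python3 -m inch '[{"fingers":-0.45,"x":0.011,"y":-0.003,"z":0.04,"wx":0,"wy":0,"wz":0},{"fingers":-0.45,"x":0.011,"y":-0.003,"z":0.085,"wx":0,"wy":0,"wz":0},{"fingers":-0.45,"x":0.011,"y":-0.003,"z":0.12,"wx":0,"wy":0,"wz":0},{"fingers":-0.45,"x":0.011,"y":-0.003,"z":0.132,"wx":0,"wy":0,"wz":0},{"fingers":-0.45,"x":0.011,"y":-0.003,"z":0.138,"wx":0,"wy":0,"wz":0},{"fingers":-0.45,"x":0.011,"y":-0.003,"z":0.143,"wx":0,"wy":0,"wz":0},{"fingers":-0.45,"x":0.011,"y":-0.003,"z":0.148,"wx":0,"wy":0,"wz":0},{"fingers":-0.45,"x":0.011,"y":-0.003,"z":0.148,"wx":0,"wy":0,"wz":0}]' | grep -E "pos|force|gap"; python3 -m inch '[{"fingers":-0.45,"x":0,"y":0,"z":0.002,"wx":0,"wy":0,"wz":0},{"fingers":-0.45,"x":0,"y":0,"z":0.002,"wx":0,"wy":0,"wz":0}]' | grep -E "pos|force|gap"
```

```text
tool_pos: [0.5085, 0.4379, -0.0228]
contact_force: [-0.2, -0.2, 0.0]
finger_gap: 0.729
gripper_force: 0.0
tool_pos: [0.508, 0.4378, -0.0251]
contact_force: [-0.3, 0.0, 0.1]
finger_gap: 0.722
gripper_force: 0.0
```

```bash
python3 -m inch '[{"fingers":-0.45,"x":0,"y":0,"z":0.003,"wx":0,"wy":0,"wz":0},{"fingers":-0.45,"x":0,"y":0,"z":0.003,"wx":0,"wy":0,"wz":0},{"fingers":1,"x":0,"y":0,"z":0.003,"wx":0,"wy":0,"wz":0},{"fingers":1,"x":0,"y":0,"z":0.003,"wx":0,"wy":0,"wz":0},{"fingers":1,"x":0,"y":0,"z":0.003,"wx":0,"wy":0,"wz":0}]' | grep -E "pos|force|gap"; python3 -m inch '[{"fingers":1,"x":0,"y":0,"z":-0.01,"wx":0,"wy":0,"wz":0},{"fingers":1,"x":0,"y":0,"z":-0.03,"wx":0,"wy":0,"wz":0},{"fingers":1,"x":0,"y":0,"z":-0.07,"wx":0,"wy":0,"wz":0},{"fingers":1,"x":0,"y":0,"z":-0.12,"wx":0,"wy":0,"wz":0},{"fingers":1,"x":0,"y":0,"z":-0.15,"wx":0,"wy":0,"wz":0},{"fingers":1,"x":0,"y":0,"z":-0.15,"wx":0,"wy":0,"wz":0},{"fingers":1,"x":0,"y":0,"z":-0.15,"wx":0,"wy":0,"wz":0}]' | grep -E "pos|force|gap"; python3 held.py
```

```text
tool_pos: [0.508, 0.4378, -0.0284]
contact_force: [-0.1, 0.1, 3.4]
finger_gap: 0.636
gripper_force: 64.5
tool_pos: [0.5078, 0.4376, 0.1221]
contact_force: [-0.4, 0.4, -1.5]
finger_gap: 0.632
gripper_force: 64.1Traceback (most recent call last):
  File "held.py", line 5, in <module>
    print("edges (ref 188, 208, 350):",300-run(d[300:0:-1,230]),280-run(d[225,280::-1]),280+run(d[225,280:]),s["tool_pos"],round(s["finger_gap"],3)); print(go(.587,.0138,.0,94.4))
                                                                                        ~~~^~~~~~~~~~~~~~~~~
TypeError: unsupported operand type(s) for +: 'int' and 'NoneType'
```

```bash
python3 -m inch '[{"fingers":1,"x":-0.03,"y":0.009,"z":0,"wx":0,"wy":0,"wz":-0.02},{"fingers":1,"x":-0.072,"y":0.021,"z":0,"wx":0,"wy":0,"wz":-0.04},{"fingers":1,"x":-0.115,"y":0.034,"z":0,"wx":0,"wy":0,"wz":-0.06},{"fingers":1,"x":-0.16,"y":0.047,"z":0,"wx":0,"wy":0,"wz":-0.08},{"fingers":1,"x":-0.205,"y":0.06,"z":0,"wx":0,"wy":0,"wz":-0.1},{"fingers":1,"x":-0.25,"y":0.073,"z":0,"wx":0,"wy":0,"wz":-0.13},{"fingers":1,"x":-0.295,"y":0.086,"z":0,"wx":0,"wy":0,"wz":-0.15},{"fingers":1,"x":-0.33,"y":0.096,"z":0,"wx":0,"wy":0,"wz":-0.176}]' | grep -E "pos|force|gap"; python3 -c "
from h import *
print(go(.587,.0138,.122,94.4))"
```

```text
tool_pos: [0.5681, 0.0966, 0.1187]
contact_force: [1.3, 0.3, -1.5]
finger_gap: 0.632
gripper_force: 64.1
('d mm', array([-84. ,  12.6,  -3.3]), 'wz', np.float64(-0.002), 'cur yaw', np.float64(94.3), 'j6', np.float64(1.2), 'tilt', array([-0.0052, -0.0012, -1.    ]))
```

```bash
python3 -m inch '[{"fingers":1,"x":-0.04,"y":0.006,"z":0,"wx":0,"wy":0,"wz":0},{"fingers":1,"x":-0.07,"y":0.01,"z":0,"wx":0,"wy":0,"wz":0},{"fingers":1,"x":-0.083,"y":0.012,"z":0,"wx":0,"wy":0,"wz":0},{"fingers":1,"x":-0.083,"y":0.012,"z":0,"wx":0,"wy":0,"wz":0},{"fingers":1,"x":-0.083,"y":0.012,"z":0,"wx":0,"wy":0,"wz":0},{"fingers":1,"x":-0.083,"y":0.012,"z":0,"wx":0,"wy":0,"wz":0}]' | grep -E "pos|force|gap"; python3 held.py
```

```text
tool_pos: [0.5873, 0.0193, 0.1206]
contact_force: [-0.6, -0.2, -2.0]
finger_gap: 0.635
gripper_force: 64.1
edges (ref 188, 208, 350): 185 207 351 [0.58750091 0.01933472 0.12082826] 0.635
('d mm', array([ -5.6,  -0.8, 120.8]), 'wz', np.float64(-0.0), 'cur yaw', np.float64(94.4), 'j6', np.float64(-6.7), 'tilt', array([-1.1e-03,  6.0e-04, -1.0e+00]))
```

```bash
python3 -m inch '[{"fingers":1,"x":-0.0065,"y":-0.0005,"z":0.03,"wx":0,"wy":0,"wz":0},{"fingers":1,"x":-0.0065,"y":-0.0005,"z":0.06,"wx":0,"wy":0,"wz":0},{"fingers":1,"x":-0.0065,"y":-0.0005,"z":0.072,"wx":0,"wy":0,"wz":0},{"fingers":1,"x":-0.0065,"y":-0.0005,"z":0.075,"wx":0,"wy":0,"wz":0},{"fingers":1,"x":-0.0065,"y":-0.0005,"z":0.075,"wx":0,"wy":0,"wz":0},{"fingers":1,"x":-0.0065,"y":-0.0005,"z":0.075,"wx":0,"wy":0,"wz":0},{"fingers":1,"x":-0.0065,"y":-0.0005,"z":0.075,"wx":0,"wy":0,"wz":0}]' | grep -E "pos|force|gap";  python3 -m inch '[{"fingers":1,"x":0,"y":0,"z":0.001,"wx":0,"wy":0,"wz":0},{"fingers":1,"x":0,"y":0,"z":0.003,"wx":0,"wy":0,"wz":0},{"fingers":1,"x":0,"y":0,"z":0.003,"wx":0,"wy":0,"wz":0}]' | grep -E "pos|force|gap"
```

```text
tool_pos: [0.5893, 0.0113, 0.0476]
contact_force: [0.3, 0.4, -1.3]
finger_gap: 0.634
gripper_force: 64.0
tool_pos: [0.588, 0.0111, 0.0432]
contact_force: [-0.6, -0.7, -1.1]
finger_gap: 0.633
gripper_force: 64.0
```

```bash
python3 -m inch '[{"fingers":1,"x":0.0015,"y":-0.0005,"z":0,"wx":0,"wy":0,"wz":0},{"fingers":1,"x":0.0015,"y":-0.0005,"z":0.002,"wx":0,"wy":0,"wz":0},{"fingers":1,"x":0.0015,"y":-0.0005,"z":0.003,"wx":0,"wy":0,"wz":0},{"fingers":1,"x":0.0015,"y":-0.0005,"z":0.003,"wx":0,"wy":0,"wz":0}]' | grep -E "pos|force|gap"
```

```text
tool_pos: [0.5873, 0.0126, 0.0399]
contact_force: [0.4, -0.2, -1.3]
finger_gap: 0.631
gripper_force: 64.0
```

```bash
python3 -m inch '[{"fingers":1,"x":0,"y":0,"z":0.001,"wx":0,"wy":0,"wz":0},{"fingers":1,"x":0,"y":0,"z":0.0015,"wx":0,"wy":0,"wz":0},{"fingers":1,"x":0,"y":0,"z":0.0015,"wx":0,"wy":0,"wz":0}]' | grep -E "pos|force|gap"
```

```text
tool_pos: [0.5876, 0.0126, 0.0396]
contact_force: [-1.1, -0.2, 5.3]
finger_gap: 0.634
gripper_force: 64.8
```

```bash
python3 -m inch '[{"fingers":-0.6,"x":0,"y":0,"z":0,"wx":0,"wy":0,"wz":0},{"fingers":-0.6,"x":0,"y":0,"z":0,"wx":0,"wy":0,"wz":0},{"fingers":-0.6,"x":0,"y":0,"z":0,"wx":0,"wy":0,"wz":0},{"fingers":-0.6,"x":0,"y":0,"z":-0.02,"wx":0,"wy":0,"wz":0},{"fingers":-0.6,"x":0,"y":0,"z":-0.06,"wx":0,"wy":0,"wz":0},{"fingers":-0.6,"x":0,"y":0,"z":-0.09,"wx":0,"wy":0,"wz":0},{"fingers":0.2,"x":0.05,"y":0,"z":-0.09,"wx":0,"wy":0,"wz":-0.02},{"fingers":0.2,"x":0.097,"y":-0.002,"z":-0.09,"wx":0,"wy":0,"wz":-0.02}]' | grep -E "pos|force|gap"; python3 -m inch '[{"fingers":0.2,"x":0,"y":0,"z":0,"wx":0,"wy":0,"wz":0},{"fingers":0.2,"x":0,"y":0,"z":0,"wx":0,"wy":0,"wz":0}]' | grep -E "pos|force|gap"; python3 - <<'E'
from h import *
im=cam("wrist"); cv2.imwrite("pics/post.png",im["frame"][:,:,::-1]); print(rects(im,"red",.078,30)); print(go(.5774,.1105,.022,95.6))
im=cam("top"); cv2.imwrite("pics/top2.png",cv2.resize(im["frame"][120:330,120:480,::-1],None,fx=2.2,fy=2.2,interpolation=cv2.INTER_CUBIC)); print([r for r in rects(im,"black",.08) if 40<r[2]<70 and r[3]<105])
E
```

```text
tool_pos: [0.5801, 0.1093, 0.1304]
contact_force: [1.3, 0.6, -0.2]
finger_gap: 0.468
gripper_force: 0.0
tool_pos: [0.578, 0.1103, 0.1286]
contact_force: [-0.4, -0.8, 0.2]
finger_gap: 0.401
gripper_force: 0.0
[(0.5773, 0.1068, 3, 8, 5.6, (278, 225))]
('d mm', array([  1.4,  -0.5, 106.5]), 'wz', np.float64(-0.001), 'cur yaw', np.float64(95.5), 'j6', np.float64(1.1), 'tilt', array([-3.e-04, -7.e-04, -1.e+00]))
[(0.5845, -0.0057, 44, 55, 4.5, (313, 209))]
```

```bash
python3 -m inch '[{"fingers":0.2,"x":0.001,"y":0,"z":0.04,"wx":0,"wy":0,"wz":0},{"fingers":0.2,"x":0.001,"y":0,"z":0.08,"wx":0,"wy":0,"wz":0},{"fingers":0.2,"x":0.001,"y":0,"z":0.1,"wx":0,"wy":0,"wz":0},{"fingers":0.2,"x":0.001,"y":0,"z":0.104,"wx":0,"wy":0,"wz":0},{"fingers":0.5,"x":0.001,"y":0,"z":0.104,"wx":0,"wy":0,"wz":0},{"fingers":0.5,"x":0.001,"y":0,"z":0.104,"wx":0,"wy":0,"wz":0},{"fingers":0.5,"x":0.001,"y":0,"z":0.104,"wx":0,"wy":0,"wz":0}]'; python3 -m inch '[{"fingers":0.5,"x":-0.0005,"y":-0.0098,"z":0,"wx":0,"wy":0,"wz":-0.1},{"fingers":0.5,"x":-0.002,"y":-0.0195,"z":0,"wx":0,"wy":0,"wz":-0.2},{"fingers":0.5,"x":-0.0044,"y":-0.029,"z":0,"wx":0,"wy":0,"wz":-0.3},{"fingers":0.5,"x":-0.0044,"y":-0.029,"z":0,"wx":0,"wy":0,"wz":-0.3}]'
```

```text
time_s: 49.15
tool_pos: [0.5797, 0.11, 0.0263]
orientation: [[-0.094, 0.996, 0.003], [0.996, 0.094, 0.0], [0.0, 0.003, -1.0]]
contact_force: [-0.9, 0.3, 0.1]
finger_gap: 0.25
gripper_force: 0.0
time_s: 49.55
tool_pos: [0.55, 0.1031, 0.0262]
orientation: [[-0.385, 0.923, 0.002], [0.923, 0.385, 0.0], [-0.001, 0.002, -1.0]]
contact_force: [-0.3, 0.8, 0.1]
finger_gap: 0.248
gripper_force: 0.0
```

```bash
python3 -c "
from h import *
print(rects(cam('top'),'red',.078,5), rects(cam('wrist'),'red',.078,20))"; python3 -m inch '[{"fingers":0.5,"x":-0.0005,"y":-0.0098,"z":0,"wx":0,"wy":0,"wz":-0.1},{"fingers":0.5,"x":-0.002,"y":-0.0195,"z":0,"wx":0,"wy":0,"wz":-0.2},{"fingers":0.5,"x":-0.0044,"y":-0.029,"z":0,"wx":0,"wy":0,"wz":-0.3}]' | grep -E "pos|contact"; python3 -c "
from h import *
im=cam('wrist'); cv2.imwrite('pics/cage.png',im['frame'][:,:,::-1]); print(rects(im,'red',.078,20))"
```

```text
[] [(0.548, 0.1153, 13, 33, 113.8, (286, 286))]
tool_pos: [0.5272, 0.0889, 0.0257]
contact_force: [3.3, 2.3, 0.8]
[(0.5202, 0.0998, 12, 33, 138.8, (287, 285))]
```

View pics/cage.png

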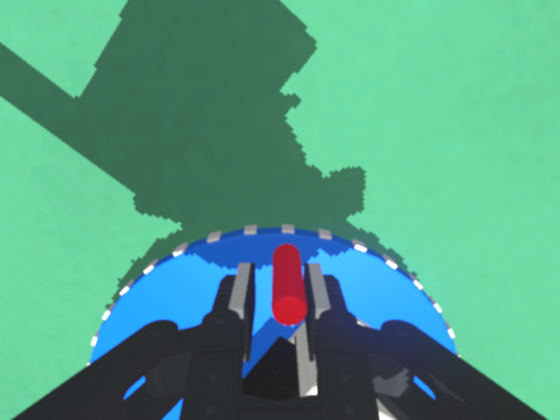

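The red post at (288,285) is caged between the pads and follows. I'll continue the closing arc.

```bash
python3 -m inch '[{"fingers":0.5,"x":-0.0005,"y":-0.0098,"z":0,"wx":0,"wy":0,"wz":-0.1},{"fingers":0.5,"x":-0.002,"y":-0.0195,"z":0,"wx":0,"wy":0,"wz":-0.2},{"fingers":0.5,"x":-0.0044,"y":-0.029,"z":0,"wx":0,"wy":0,"wz":-0.3},{"fingers":0.5,"x":-0.0077,"y":-0.0382,"z":0,"wx":0,"wy":0,"wz":-0.4},{"fingers":0.5,"x":-0.012,"y":-0.047,"z":0,"wx":0,"wy":0,"wz":-0.5},{"fingers":0.5,"x":-0.0171,"y":-0.0553,"z":0,"wx":0,"wy":0,"wz":-0.6},{"fingers":0.5,"x":-0.0171,"y":-0.0553,"z":0,"wx":0,"wy":0,"wz":-0.6}]' | grep -E "pos|contact|\[\["; python3 -m inch '[{"fingers":0.5,"x":-0.0005,"y":-0.0098,"z":0,"wx":0,"wy":0,"wz":-0.1},{"fingers":0.5,"x":-0.002,"y":-0.0195,"z":0,"wx":0,"wy":0,"wz":-0.2},{"fingers":0.5,"x":-0.0032,"y":-0.0245,"z":0,"wx":0,"wy":0,"wz":-0.25},{"fingers":0.5,"x":-0.0032,"y":-0.0245,"z":0,"wx":0,"wy":0,"wz":-0.25}]'
```

```text
tool_pos: [0.4938, 0.0391, 0.0252]
orientation: [[-0.961, 0.276, 0.001], [0.276, 0.961, 0.0], [-0.001, 0.001, -1.0]]
contact_force: [-0.2, 2.0, -0.2]
time_s: 51.1
tool_pos: [0.4902, 0.0149, 0.0249]
orientation: [[-1.0, 0.03, 0.0], [0.03, 1.0, 0.0], [-0.0, 0.0, -1.0]]
contact_force: [-0.2, 1.4, 0.4]
finger_gap: 0.25
gripper_force: 0.7
```

```bash
python3 -m inch '[{"fingers":0.5,"x":-0.0001,"y":-0.005,"z":0,"wx":0,"wy":0,"wz":-0.05},{"fingers":0.5,"x":-0.0005,"y":-0.0098,"z":0,"wx":0,"wy":0,"wz":-0.1},{"fingers":0.5,"x":-0.0005,"y":-0.013,"z":0,"wx":0,"wy":0,"wz":-0.1},{"fingers":0.5,"x":-0.0005,"y":-0.013,"z":0,"wx":0,"wy":0,"wz":-0.1}]' | grep -E "pos|contact"; python3 -m inch '[{"fingers":0.5,"x":0,"y":-0.002,"z":0,"wx":0,"wy":0,"wz":0},{"fingers":0.5,"x":0,"y":-0.004,"z":0,"wx":0,"wy":0,"wz":0},{"fingers":0.5,"x":0,"y":-0.004,"z":0,"wx":0,"wy":0,"wz":0}]' | grep -E "pos|contact"
```

```text
tool_pos: [0.4904, 0.002, 0.0249]
contact_force: [1.6, 4.4, 1.1]
tool_pos: [0.4904, -0.0006, 0.0249]
contact_force: [1.1, 10.4, 3.4]
```

```bash
python3 -m inch '[{"fingers":0.5,"x":0,"y":-0.002,"z":0,"wx":0,"wy":0,"wz":0},{"fingers":0.5,"x":0,"y":-0.003,"z":0,"wx":0,"wy":0,"wz":0},{"fingers":0.5,"x":0,"y":-0.003,"z":0,"wx":0,"wy":0,"wz":0}]' | grep -E "pos|contact"
```

```text
tool_pos: [0.4904, -0.0009, 0.0248]
contact_force: [1.8, 20.2, 2.9]
```

Same hard stop as at the start (20 N, no motion). I'll release the post and retreat, then check.

```bash
python3 -m inch '[{"fingers":0.5,"x":0,"y":0.01,"z":0,"wx":0,"wy":0,"wz":0},{"fingers":0.2,"x":0,"y":0.011,"z":0,"wx":0,"wy":0,"wz":0},{"fingers":0.2,"x":0,"y":0.011,"z":0,"wx":0,"wy":0,"wz":0},{"fingers":0.2,"x":0,"y":0.011,"z":-0.03,"wx":0,"wy":0,"wz":0},{"fingers":0.2,"x":0,"y":0.011,"z":-0.07,"wx":0,"wy":0,"wz":0},{"fingers":0.2,"x":0,"y":0.011,"z":-0.12,"wx":0,"wy":0,"wz":0},{"fingers":0.2,"x":0,"y":0.011,"z":-0.17,"wx":0,"wy":0,"wz":0},{"fingers":0.2,"x":0,"y":0.011,"z":-0.22,"wx":0,"wy":0,"wz":0}]' | grep -E "time|pos|contact"; python3 -m inch '[{"fingers":0.2,"x":-0.03,"y":0,"z":-0.02,"wx":0,"wy":0,"wz":0},{"fingers":0.2,"x":-0.06,"y":0,"z":-0.02,"wx":0,"wy":0,"wz":0},{"fingers":0.2,"x":-0.1,"y":0,"z":-0.02,"wx":0,"wy":0,"wz":0},{"fingers":0.2,"x":-0.12,"y":0,"z":-0.02,"wx":0,"wy":0,"wz":0},{"fingers":0.2,"x":-0.12,"y":0,"z":-0.02,"wx":0,"wy":0,"wz":0},{"fingers":0.2,"x":-0.12,"y":0,"z":-0.02,"wx":0,"wy":0,"wz":0}]' | grep -E "time|pos"; python3 - <<'E'
from h import *
im=cam("wrist"); a=im["frame"][:,:,::-1]; s=cam("scene")["frame"][:,:,::-1]
b=cv2.resize(s[110:320,120:400],(560,420),interpolation=cv2.INTER_CUBIC)
o=np.hstack([cv2.resize(a,(400,300)),cv2.resize(b,(400,300))]); cv2.imwrite("pics/end.png",o)
print(rects(im,"red",.078,20), rects(im,"orange",.044,200)); print(bot.get_state()["tool_pos"])
E
```

```text
time_s: 52.9
tool_pos: [0.4886, 0.0047, 0.2464]
contact_force: [0.5, -0.4, -0.2]
time_s: 53.5
tool_pos: [0.6083, 0.0138, 0.2637]
[(0.7388, -0.1358, 10, 46, 144.1, (135, 281)), (0.49, 0.0036, 10, 15, 4.1, (277, 45))] []
[0.60763092 0.01416203 0.26429675]
```

View pics/end.png

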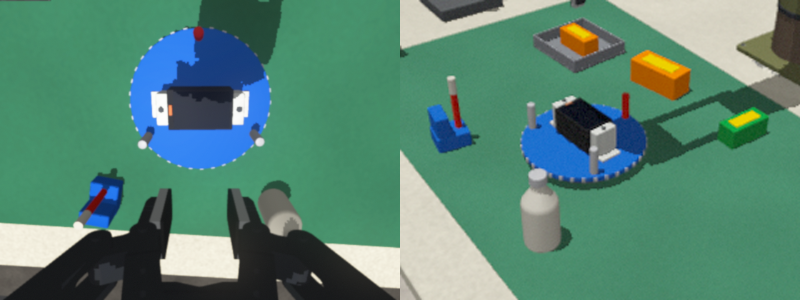

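The final view shows the stack square between the closed jaws (200,108 in the left half). The red post at (198,33) is back at its stop, the spacer stands in the tray, and the bottle, pen stand and both look-alikes are where they were. Nothing touches the robot, so I'm handing in.

```bash
python3 -c "
from cell import bot
print(bot.hand_in())"
```

```text
the job is handed in; nothing more can be done
None
```

The job is handed in: the sleeve opened clockwise, the spacer stands upright in the tray, and all four modules are stacked on the bed and gripped with the sleeve back at its stop; no verdict was shown.

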